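Make up two test kits on the clean bench

ROBOT

A 6-joint arm with a two-finger parallel gripper is mounted at the origin on the work surface. World frame = base frame: x ahead of the robot, y to its left, z up, the work surface at z = 0. Lengths are in mm, angles in rad, forces in N, time in s.
With the tool pointing down it reaches from about 350 to 875 mm from the base axis. Payload 4.2 kg.
Tool frame: the origin (TCP) lies at the very end of the fingers, on their centre line; the grasp point (between the pads) lies 19 mm behind it; y points along the fingers, z is the direction in which the jaws open and shut, and the axes are right-handed (so a half turn about y gives the same grasp; the last joint's range is limited). The gripper opens to 85 mm and grips with 20 to 120 N. Pads are 22 mm wide; open, the fingers measure 114 mm over their backs; the gripper's body (76 mm by 85 mm) begins 54 mm behind the grasp point. The pads swing forward as they close: fully open they stand 13 mm farther back than shut.
Start: joints at [1.502, 0.385, 0.008, 0, -1.194, -0.259], TCP at [201.193, 591.71, 231.312] pointing down, gripper open.
Joint ranges: [-3.14, 3.14], [-1.21, 2.06], [-1.07, 1.41], [-3.16, 2.05], [-2.99, -0.16], [-3.1, 3.1]. Speed limits (rad/s): [2.79, 2.79, 3.14, 3.14, 3.14, 3.14].

INTERFACE

Orientations are given as a unit quaternion [x, y, z, w].
In Python, from bench import arm gives the robot as it stands.
- The arm moves only by the shell command python3 -m creep 'ROWS'. ROWS is JSON, a list of rows, each an object with "delta_pos": the shift along the tool's x, y, z in mm, a list of three; "rot": the turn, a rotation vector about the tool's x, y, z in rad, a list of three; "jaw": the finger opening in mm, from 0 to 85.4. A call has exactly 10 rows; each row shifts and turns the commanded pose from where the row before left it, along the tool's axes as they then stand; what a row does not reach is not made up. A row lasts 1/12 s, in which the tool goes at most 41.7 mm and 7.16 degrees, less where a joint would pass 70% of its speed; a pose out of reach is approached as far as the arm can. A call is refused whole if a number of a shift passes 41.7 or a number of a turn 0.125, either way. A call with a gripper value outside its range is refused whole. The fingers move at their own pace and stop on an object; the grip force is fixed at half the most. Time passes only in rows, so rows that do not move let the fingers close, or fill a call up. It gives the time, the measured TCP pose, the force and the opening at its end, in the units of the state.
- arm.read_state(): the state, without advancing time (a new reading comes with each control period).
- arm.get_image(name): name is "scene" or "top" or "wrist"; returns the picture (384x512x3 uint8, red, green, blue); there is no depth.
- arm.calibration(name): a dict with "intrinsics" (3x3 intrinsics, pixels), "dist_coeffs" ([k1, k2, p1, p2, k3] as OpenCV has them; the pictures are not rectified), "R" (3x3) and "t" (3): a world point X has camera coordinates R X + t. Camera axes: x right, y down, z forward; pixel columns grow to the right and rows downward; lengths in mm; the calibration is good to about 2 mm. A picture is of the moment at which its call begins: read the wrist's pose just before it. calibration takes no time and is no camera call; for the wrist camera it gives the pose at the moment of the call.
- arm.job_done(): hands the job in, once; it reports no verdict.
Trained networks look in the newest picture that a camera, given by its name, has taken for a name from the list of things; names that differ only in an ending like _2 or _b are one class to them, and where a whole thing is asked for, a point or a joint stands for the part that bears it (a point fixed in the world has none). Each returns a list of dicts, best first, with "p" (0 to 1); they miss things now and then, are a little off and sometimes report something else, mostly with a low value. They report only what shows in the picture. A call takes as long as a camera call.
- arm.find_in(camera, target): "location" ([column, row] in pixels, amid what is visible of it).
- arm.masks_of(camera, target): "pixels" (384x512 bool, what is visible of it) and "location" ([column, row] in pixels, amid what is visible of it).
The state is a dict: "clock": time; "joints": joint angles; "joint_vel": joint speeds; "joint_efforts": joint torques, N m; "position": TCP position; "ee_rot": TCP orientation; "contact_force": force on the tool from outside, world axes, zero at the start; "wrist_torque": the same for the moment, N m; "gripper_width": finger opening in mm.
Only numpy, scipy, OpenCV 4.12 (cv2) and the standard library are available. Lean on these libraries where they do the work, as an engineer would, in place of code of your own. Each camera call takes 0.05 s, during which the arm holds its last target. There are 200 camera calls.

TASK

Make up the two test kits. Yellow tray: the red-lidded jar, the green-capped bottle and the black-capped vial; blue tray: the rack plate, lifted straight up off its pins by the orange grip and kept level all the way, and the brown bottle with the white cap. Put one item in each pocket (any pocket of the right tray), upright and flat on the tray's floor, set down without dropping, and leave the blue-capped bottle and the yellow-lidded jar standing where they are.

Things in the scene. Friction and masses are not known exactly. Their poses are not given: they have to be found in the camera images.
- red_jar: round white jar with a red lid, 66 mm high overall; body 44 mm in diameter up to 50 mm, lid 46 mm. Goes in the yellow tray. Origin: centre of its underside, z up; its yaw means nothing.
- green_bottle: round white bottle with a green cap, 74 mm high overall; body 36 mm in diameter up to 52 mm, cap 28 mm from 58 mm up. Goes in the yellow tray. Origin: centre of its underside, z up; its yaw means nothing.
- black_vial: slim clear vial with a black cap, 70 mm high overall; body 28 mm in diameter up to 54 mm, cap 30 mm. Goes in the yellow tray. Origin: centre of its underside, z up; its yaw means nothing.
- amber_bottle: round brown glass bottle with a narrow white cap, 74 mm high overall; body 36 mm in diameter up to 52 mm, cap 24 mm from 58 mm up. Goes in the blue tray. Origin: centre of its underside, z up; its yaw means nothing.
- rack_plate: aluminium tube-rack plate, 76 mm along its x, 56 mm along its y, 8 mm thick, with two rows of dark wells and on its middle an upright orange grip 30 mm along x, 14 mm along y, reaching from 8 to 44 mm above the plate's underside. At the start it sits on the two pins of the grey base, through 10 mm holes at x = +28 and -28 mm. Goes in the blue tray. Origin: centre of its underside, z up.
- pin_base: grey base block, 100 mm along x, 80 mm along y, 16 mm high, fixed, origin at the centre of its underside, z up; two upright 8 mm steel pins at x = +28 and -28 mm stand 24 mm above its top, so the plate is free once raised 25 mm.
- yellow_tray: yellow open tray, 110 mm along its x, 200 mm along its y, fixed to the bench; origin at the centre of its underside, z up. Floor top 4 mm above the origin, outer walls 4 mm thick and 22 mm high. Two black dividers (3 mm thick, top 20 mm above the origin) at y = +32.5 and -32.5 mm part it into three pockets, each 102 mm along x and about 62 mm along y, centred on y = -64, 0 and +64 mm.
- blue_tray: blue open tray, 110 mm along its x, 200 mm along its y, fixed to the bench; origin at the centre of its underside, z up. Floor top 4 mm above the origin, outer walls 4 mm thick and 22 mm high. One black divider (3 mm thick, top 20 mm above the origin) at y = 0 parts it into two pockets, each 102 mm along x and about 94 mm along y, centred on y = -49 and +49 mm.
- blue_bottle: round white bottle with a blue cap, same shape as the green-capped one; belongs to no kit, stays where it is. Origin: centre of its underside, z up; its yaw means nothing.
- yellow_jar: round brown glass jar with a yellow lid, 66 mm high overall; body 42 mm in diameter up to 50 mm, lid 44 mm; belongs to no kit, stays where it is. Origin: centre of its underside, z up; its yaw means nothing.

How it is judged (in metres and radians):
At the end, for the whole second after the job is handed in: Each kit item is in its tray, one to a pocket, underside within 4 mm of the tray floor, within 0.1 rad of upright, released and at rest; the blue-capped bottle and yellow-lidded jar stand upright (0.1 rad) within 30 mm of where they were (x of red_jar in the frame of yellow_tray between -0.05 and 0.05 m and y of red_jar in the frame of yellow_tray between -0.095 and 0.095 m and z of red_jar in the frame of yellow_tray between 0 and 0.008 m and angle between each of red_jar, green_bottle, black_vial, rack_plate, amber_bottle, blue_bottle, yellow_jar's own z axis and vertical below 0.1 rad and linear speed of each of red_jar, green_bottle, black_vial, rack_plate, amber_bottle below 0.02 m/s and x of green_bottle in the frame of yellow_tray between -0.05 and 0.05 m and y of green_bottle in the frame of yellow_tray between -0.095 and 0.095 m and z of green_bottle in the frame of yellow_tray between 0 and 0.008 m and x of black_vial in the frame of yellow_tray between -0.05 and 0.05 m and y of black_vial in the frame of yellow_tray between -0.095 and 0.095 m and z of black_vial in the frame of yellow_tray between 0 and 0.008 m and x of rack_plate in the frame of blue_tray between -0.05 and 0.05 m and y of rack_plate in the frame of blue_tray between -0.095 and 0.095 m and z of rack_plate in the frame of blue_tray between 0 and 0.008 m and x of amber_bottle in the frame of blue_tray between -0.05 and 0.05 m and y of amber_bottle in the frame of blue_tray between -0.095 and 0.095 m and z of amber_bottle in the frame of blue_tray between 0 and 0.008 m and (y of red_jar in the frame of yellow_tray between -0.095 and -0.0325 m or y of green_bottle in the frame of yellow_tray between -0.095 and -0.0325 m or y of black_vial in the frame of yellow_tray between -0.095 and -0.0325 m) and (y of red_jar in the frame of yellow_tray between -0.0325 and 0.0325 m or y of green_bottle in the frame of yellow_tray between -0.0325 and 0.0325 m or y of black_vial in the frame of yellow_tray between -0.0325 and 0.0325 m) and (y of red_jar in the frame of yellow_tray between 0.0325 and 0.095 m or y of green_bottle in the frame of yellow_tray between 0.0325 and 0.095 m or y of black_vial in the frame of yellow_tray between 0.0325 and 0.095 m) and (y of rack_plate in the frame of blue_tray between -0.095 and 0 m or y of amber_bottle in the frame of blue_tray between -0.095 and 0 m) and (y of rack_plate in the frame of blue_tray between 0 and 0.095 m or y of amber_bottle in the frame of blue_tray between 0 and 0.095 m) and distance of each of blue_bottle, yellow_jar from where it was at the start of the episode below 0.03 m); the robot touches nothing.
It fails at once if the rack plate is cocked more than 0.2 rad from level (angle between rack_plate's own z axis and vertical above 0.2 rad).
It fails at once if the blue-capped bottle or the yellow-lidded jar is pushed more than 30 mm or tipped over (distance of any of blue_bottle, yellow_jar from where it was at the start of the episode above 0.03 m or angle between any of blue_bottle, yellow_jar's own z axis and vertical above 0.6 rad).
It fails at once if a kit item is let fall (moving faster than 0.7 m/s while the fingers do not hold it, as after a fall of 25 mm) ((linear speed of red_jar above 0.7 m/s and contact force between the fingers and red_jar below 0.05 N) or (linear speed of green_bottle above 0.7 m/s and contact force between the fingers and green_bottle below 0.05 N) or (linear speed of black_vial above 0.7 m/s and contact force between the fingers and black_vial below 0.05 N) or (linear speed of rack_plate above 0.7 m/s and contact force between the fingers and rack_plate below 0.05 N) or (linear speed of amber_bottle above 0.7 m/s and contact force between the fingers and amber_bottle below 0.05 N)).
It also fails if it takes over 144 s, if anything falls off the work surface, if the arm or the gripper's body presses on something with over 40 N, if the wrist force passes 120 N, or if a joint passes its speed limit or range.

## Working session

There is one attempt and no reset: what is moved stays moved. The work goes in short steps, Python scripts to look and compute and a shell command to move; the robot and the scene stay as the last step left them, time stands still between calls to the robot, and variables do not carry over. Pictures are saved under pics/ and viewed, about 12 in all and at most 16, crops included, and the job is handed in when it is done.

```bash
ls; mkdir -p pics
cat > h.py <<'E'
import numpy as np, cv2
from bench import arm
from scipy.spatial.transform import Rotation as Ro
def cal(n):
    c=arm.calibration(n); return [np.array(c[k],float) for k in("intrinsics","dist_coeffs","R","t")]
def ray(n,uv,z,c=None):
    K,d,R,t=c or cal(n)
    p=cv2.undistortPoints(np.array([[uv]],float),K,d)[0,0]
    r=R.T@np.array([p[0],p[1],1]); o=-R.T@t.ravel()
    return o+r*(z-o[2])/r[2]
def proj(n,X,c=None):
    K,d,R,t=c or cal(n)
    return cv2.projectPoints(np.array(X,float).reshape(-1,3),cv2.Rodrigues(R)[0],t.reshape(3),K,d)[0][:,0]
def save(n,f):
    im=arm.get_image(n); cv2.imwrite('pics/'+f,im[:,:,::-1]); return im
E
python3 - <<'E'
from h import *
s=arm.read_state(); print({k:np.round(v,3).tolist() for k,v in s.items()})
a=save('scene','scene0.png');b=save('top','top0.png')
for n in('scene','top'):
    K,d,R,t=cal(n); print(n,np.round(K.ravel()),d.round(3),(-R.T@t).round(),R[2].round(2))
for o in 'red_jar green_bottle black_vial amber_bottle rack_plate pin_base yellow_tray blue_tray blue_bottle yellow_jar'.split():
    r=arm.find_in('top',o); print(o,[(np.round(q['location']).tolist(),round(q['p'],2)) for q in r[:3]])
E
```

```text
pics
{'clock': 0.0, 'joints': [1.502, 0.386, 0.007, -0.001, -1.194, -0.259], 'joint_vel': [-0.001, 0.0, -0.001, 0.001, -0.001, 0.001], 'joint_efforts': [0.0, -39.229, 18.84, 4.186, -0.005, 0.0], 'position': [200.992, 591.193, 230.213], 'ee_rot': [-0.115, -0.697, 0.698, 0.116], 'contact_force': [-0.225, 0.034, 0.687], 'wrist_torque': [0.033, -0.048, -0.014], 'gripper_width': 85.356}
scene [469.   0. 257.   0. 469. 190.   0.   0.   1.] [0.003 0.    0.    0.    0.   ] [1213.   40.  998.] [-0.56 -0.03 -0.83]
top [357.   0. 257.   0. 357. 190.   0.   0.   1.] [-0.085  0.     0.     0.     0.   ] [401.  20. 750.] [ 0.24  0.   -0.97]
red_jar [([190.0, 155.0], 0.69)]
green_bottle [([382.0, 164.0], 0.72)]
black_vial [([339.0, 156.0], 0.55)]
amber_bottle [([241.0, 149.0], 0.69), ([159.0, 243.0], 0.54)]
rack_plate [([146.0, 242.0], 0.96), ([272.0, 241.0], 0.45)]
pin_base [([158.0, 244.0], 0.64)]
yellow_tray [([396.0, 230.0], 0.8)]
blue_tray [([271.0, 242.0], 0.66)]
blue_bottle [([153.0, 161.0], 0.9)]
yellow_jar [([290.0, 149.0], 0.57)]
```

View pics/top0.png

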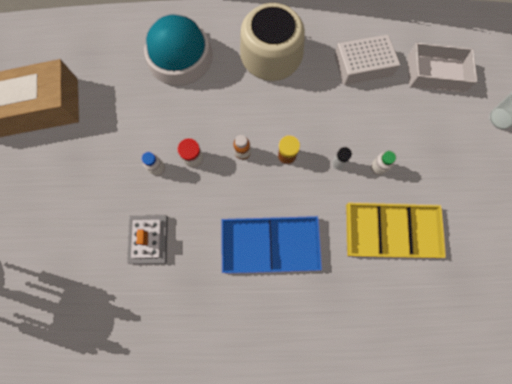

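View pics/scene0.png

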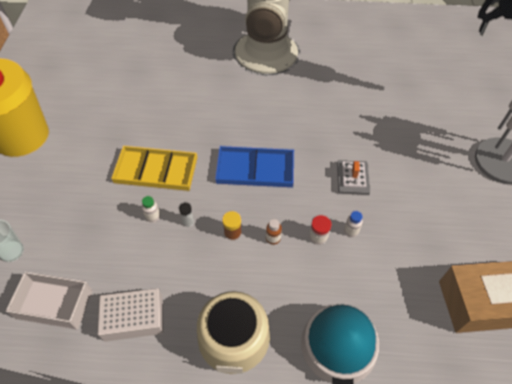

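The top view (up = +x, left = +y) shows, left to right: blue bottle (150,160), red jar (189,152), amber (241,146), yellow jar (289,149), black vial (343,156) and green bottle (386,161). The rack is at (148,239), the blue tray at (271,245) and the yellow tray at (395,231). The network locations agree with this. Next I'll fit models to the masks.

```bash
cat > fit.py <<'E'
from h import *
from scipy.optimize import least_squares
a=np.linspace(0,2*np.pi,40,endpoint=False); C=np.c_[np.cos(a),np.sin(a)]
def ring(d,z): return np.c_[C*d/2,np.full(40,z)]
def box(x,y,z0,z1): return np.array([[i*x/2,j*y/2,k] for i in(-1,1) for j in(-1,1) for k in(z0,z1)])
J=lambda b,l:[ [ring(b,0),ring(b,50)],[ring(l,50),ring(l,66)] ]
B=lambda c:[ [ring(36,0),ring(36,52)],[ring(c,58),ring(c,74)],[ring(36,52),ring(c,58)] ]
M=dict(red_jar=J(44,46),yellow_jar=J(42,44),green_bottle=B(28),blue_bottle=B(28),amber_bottle=B(24),
 black_vial=[[ring(28,0),ring(28,54)],[ring(30,54),ring(30,70)]],
 yellow_tray=[[box(110,200,0,22)]],blue_tray=[[box(110,200,0,22)]],
 rack_plate=[[box(76,56,16,24)],[box(30,14,24,60)]],pin_base=[[box(100,80,0,16)],[box(76,56,16,24)],[box(30,14,24,60)]])
S=4
def render(n,o,p,c):
    im=np.zeros((384*S,512*S),np.uint8); R=np.array([[np.cos(p[2]),-np.sin(p[2])],[np.sin(p[2]),np.cos(p[2])]])
    for part in M[o]:
        X=np.vstack(part).copy(); X[:,:2]=X[:,:2]@R.T+p[:2]
        h=cv2.convexHull((proj(n,X,c)*S).astype(np.float32)); cv2.fillPoly(im,[np.round(h).astype(np.int32)],1)
    return cv2.resize(im.astype(np.float32),(512,384),interpolation=cv2.INTER_AREA)
def mom(w,yaw):
    ys,xs=np.mgrid[:384,:512]; s=w.sum(); mx,my=(w*xs).sum()/s,(w*ys).sum()/s
    if not yaw: return [mx,my]
    cxy=(w*(xs-mx)*(ys-my)).sum()/s; d=(w*((xs-mx)**2-(ys-my)**2)).sum()/s
    return [mx,my,30*np.arctan2(2*cxy,d)/2]
def fit(n,o,m,x0,c=None):
    c=c or cal(n); yaw='tray' in o or 'rack' in o or 'pin' in o; k=3 if yaw else 2
    tgt=np.array(mom(m.astype(float),yaw))
    f=lambda p:(np.array(mom(render(n,o,np.r_[p,0][:3] if not yaw else p*[1,1,.01],c),yaw))-tgt)
    r=least_squares(f,np.r_[x0,0][:k],diff_step=.01,x_scale=1.)
    p=np.r_[r.x,0][:3]*[1,1,.01 if yaw else 1]; w=render(n,o,p,c)>.5
    return p,(w&m).sum()/(w|m).sum()
E
cat > m1.py <<'E'
from fit import *
arm.get_image('top');arm.get_image('scene')
for o in M:
    for n in('top','scene'):
        L=arm.masks_of(n,o)
        c=cal(n)
        for r in L[:2]:
            if r['p']<.4: continue
            m=np.array(r['pixels']); 
            if o=='pin_base':
                q=arm.masks_of(n,'rack_plate')
                if q: m=m|np.array(q[0]['pixels'])
            x0=ray(n,r['location'],30,c)[:2]
            p,i=fit(n,o,m,x0,c); print(o,n,round(r['p'],2),p.round(3),'iou',round(i,2),m.sum())
E
python3 m1.py
```

```text
red_jar top 0.73 [660.948 159.376   0.   ] iou 0.93 553
red_jar scene 0.87 [665.825 162.211   0.   ] iou 0.94 503
yellow_jar top 0.96 [663.18  -49.475   0.   ] iou 0.91 489
yellow_jar scene 0.6 [667.069 -44.057   0.   ] iou 0.84 407
yellow_jar scene 0.51 [524.    241.411   0.   ] iou 0.14 400
green_bottle top 0.94 [ 632.178 -248.707    0.   ] iou 0.94 423
green_bottle top 0.44 [ 486.978 -256.928    0.   ] iou 0.09 5130
green_bottle scene 0.84 [ 637.055 -244.66     0.   ] iou 0.92 350
blue_bottle top 0.68 [640.597 239.138   0.   ] iou 0.95 408
blue_bottle scene 0.83 [642.589 241.974   0.   ] iou 0.94 378
amber_bottle top 0.72 [673.012  49.084   0.   ] iou 0.88 320
amber_bottle scene 0.83 [675.515  53.004   0.   ] iou 0.91 381
black_vial top 0.84 [ 642.022 -159.026    0.   ] iou 0.9 290
black_vial scene 0.73 [ 646.552 -155.709    0.   ] iou 0.93 272
yellow_tray top 0.74 [ 489.754 -267.803    0.   ] iou 0.95 5281
yellow_tray scene 0.86 [ 494.966 -261.198    0.   ] iou 0.94 2986
blue_tray top 0.69 [467.608  -5.723   0.   ] iou 0.97 5223
blue_tray scene 0.58 [472.647   2.426   0.   ] iou 0.95 2939
rack_plate scene 0.83 [487.847 253.813   0.   ] iou 0.95 564
pin_base top 0.97 [480.432 247.787   0.   ] iou 0.38 842
pin_base scene 0.87 [484.592 256.939   0.   ] iou 0.86 1015fit.py:20: RuntimeWarning: invalid value encountered in scalar divide
  ys,xs=np.mgrid[:384,:512]; s=w.sum(); mx,my=(w*xs).sum()/s,(w*ys).sum()/s
```

```bash
sed -i "s/diff_step=.01,x_scale=1./diff_step=np.array([.01,.01,.01][:k]),x_scale=1./; s/np.r_\[x0,0\]\[:k\]/np.r_[x0,0][:k]/" fit.py
python3 - <<'E'
import re
s=open('fit.py').read()
s=s.replace("    r=least_squares(f,np.r_[x0,0][:k],diff_step=np.array([.01,.01,.01][:k]),x_scale=1.)\n","""    g=lambda q:f(q-np.r_[2000,2000,1000][:k])
    r=least_squares(g,np.r_[x0,0][:k]+np.r_[2000,2000,1000][:k],diff_step=.001); r.x=r.x-np.r_[2000,2000,1000][:k]
""")
open('fit.py','w').write(s)
from fit import *
arm.get_image('top');arm.get_image('scene')
for o in ['yellow_tray','blue_tray','rack_plate','pin_base']:
    for n in('top','scene'):
        L=[r for r in arm.masks_of(n,o) if r['p']>.4][:1]
        for r in L:
            m=np.array(r['pixels']); c=cal(n)
            if o=='pin_base':
                q=arm.masks_of(n,'rack_plate')
                if q: m=m|np.array(q[0]['pixels'])
            p,i=fit(n,o,m,ray(n,r['location'],20,c)[:2],c); print(o,n,round(r['p'],2),p.round(3),round(i,2),m.sum())
            if o!='pin_base':
                h=max(cv2.findContours(m.astype(np.uint8),0,2)[0],key=cv2.contourArea)[:,0]
                z=22 if 'tray' in o else 24
                g=np.array([ray(n,u,z,c)[:2] for u in h.astype(float)],np.float32); print('  rect',np.round(cv2.minAreaRect(g)[0],1),np.round(cv2.minAreaRect(g)[1],1),round(cv2.minAreaRect(g)[2],1))
s=arm.read_state(); print(Ro.from_quat(s['ee_rot']).as_matrix().round(3))
K,d,R,t=cal('wrist'); T=Ro.from_quat(s['ee_rot']).as_matrix(); print('cam in tool',(T.T@(-R.T@t-s['position'])).round(1),(R@T).round(2).tolist(),K.round().tolist())
E
```

```text
yellow_tray top 0.58 [ 4.90441e+02 -2.66990e+02 -4.00000e-02] 0.98 5223
  rect [ 490.7 -264.1] [208.5 112.3] 88.0
yellow_tray scene 0.71 [ 4.95429e+02 -2.61315e+02 -3.50000e-02] 0.97 2982
  rect [ 501.3 -260.8] [205.  123.6] 87.2
blue_tray top 0.69 [ 4.67612e+02 -5.28300e+00  1.50000e-02] 0.97 5310
  rect [468.3  -5.3] [113.  198.4] 0.3
blue_tray scene 0.68 [ 4.72059e+02 -1.51200e+00  1.70000e-02] 0.99 2940
  rect [478.6  -2.9] [125.1 198.7] 0.5
rack_plate top 0.6 [ 4.82628e+02  2.51802e+02 -2.80000e-02] 0.9 990
  rect [484.  251.8] [77.1 58.1] 2.3
rack_plate scene 0.83 [4.88414e+02 2.53365e+02 2.90000e-02] 0.92 552
  rect [488.8 252.2] [56.8 82.1] 89.9
pin_base top 0.67 [4.82698e+02 2.51617e+02 1.80000e-02] 0.94 1870
pin_base scene 0.57 [4.91627e+02 2.53961e+02 9.90000e-02] 0.82 932
[[-0.947  0.    -0.322]
 [ 0.322  0.    -0.947]
 [ 0.    -1.    -0.   ]]
cam in tool [ -77.1 -142.4    0.6] [[0.0, -0.0, 1.0], [0.95, -0.3, -0.0], [0.3, 0.95, 0.0]] [[270.0, 0.0, 256.0], [0.0, 270.0, 191.0], [0.0, 0.0, 1.0]]
```

Two-camera averages are good to about 3 mm. I'll start with the rack: align the jaws with world y and hover over it.

```bash
python3 -m creep '[{"delta_pos":[0,0,0],"rot":[0,-0.082,0],"jaw":85},{"delta_pos":[0,0,0],"rot":[0,-0.082,0],"jaw":85},{"delta_pos":[0,0,0],"rot":[0,-0.082,0],"jaw":85},{"delta_pos":[0,0,0],"rot":[0,-0.082,0],"jaw":85},{"delta_pos":[-20,2,20],"rot":[0,0,0],"jaw":85},{"delta_pos":[-20,2,24],"rot":[0,0,0],"jaw":85},{"delta_pos":[-20,2,24],"rot":[0,0,0],"jaw":85},{"delta_pos":[-20,2,24],"rot":[0,0,0],"jaw":85},{"delta_pos":[-20,2,24],"rot":[0,0,0],"jaw":85},{"delta_pos":[-20,2,24],"rot":[0,0,0],"jaw":85}]'
python3 -m creep '[{"delta_pos":[-20,2,24],"rot":[0,0,0],"jaw":85},{"delta_pos":[-20,2,24],"rot":[0,0,0],"jaw":85},{"delta_pos":[-20,2,24],"rot":[0,0,0],"jaw":85},{"delta_pos":[-20,2,24],"rot":[0,0,0],"jaw":85},{"delta_pos":[-20,2,24],"rot":[0,0,0],"jaw":85},{"delta_pos":[-20,2,24],"rot":[0,0,0],"jaw":85},{"delta_pos":[-20,2,24],"rot":[0,0,0],"jaw":85},{"delta_pos":[-20,2,24],"rot":[0,0,0],"jaw":85},{"delta_pos":[-6,2,6],"rot":[0,0,0],"jaw":85},{"delta_pos":[0,0,0],"rot":[0,0,0],"jaw":85}]'
python3 - <<'E'
from fit import *
s=arm.read_state(); print(s['position'].round(1) if hasattr(s['position'],'round') else s['position'],s['joints'],s['contact_force']); print(Ro.from_quat(s['ee_rot']).as_matrix().round(3))
c=cal('wrist'); im=save('wrist','w1.png')
for o in ['rack_plate','pin_base']:
    for r in arm.masks_of('wrist',o)[:1]:
        m=np.array(r['pixels']); print(o,r['p'],r['location'])
        if o=='rack_plate': 
            p,i=fit('wrist',o,m,[487,253],c); print(p.round(3),i)
E
```

```text
clock: 3.23
position: [322.0, 450.5, 219.4]
ee_rot: [-0.0, 0.707, -0.707, 0.0]
contact_force: [0.8, -0.2, -0.0]
gripper_width: 85.1
clock: 4.07
position: [488.2, 252.0, 200.8]
ee_rot: [-0.001, -0.707, 0.707, 0.001]
contact_force: [0.2, -0.1, -0.5]
gripper_width: 84.9
[488.2 252.  200.8] [ 7.71669604e-01  2.81913842e-01 -2.24810740e-01  7.87697220e-06
 -1.06494944e+00  7.95722934e-01] [ 0.20631283 -0.1435049  -0.48682529]
[[-1.    -0.001 -0.003]
 [ 0.003 -0.001 -1.   ]
 [ 0.001 -1.     0.001]]
rack_plate 0.93 [258.2, 171.8]
[4.84680e+02 2.50426e+02 3.80000e-02] 0.9402932960893855
pin_base 0.55 [258.5, 156.4]
```

View pics/w1.png

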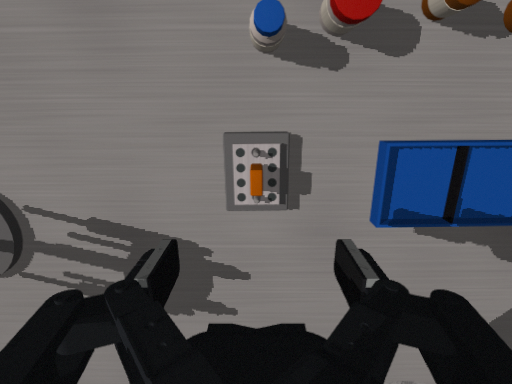

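The wrist view shows the rack with its orange grip at (257,180), the blue tray to the right and the blue bottle at (268,22). Next I'll measure the grip centre and yaw.

Run:
```python
from fit import *
M['rack_grip']=[[box(30,14,24,60)]]
c=cal('wrist'); im=arm.get_image('wrist'); hsv=cv2.cvtColor(im,cv2.COLOR_RGB2HSV)
m=(cv2.inRange(hsv,(5,150,90),(22,255,255))>0); m[:120]=0;m[230:]=0
print(m.sum()); p,i=fit('wrist','rack_grip',m,[485,251],c); print('grip',p.round(3),i)
g=cv2.cvtColor(im,cv2.COLOR_RGB2GRAY)[125:220,215:300]; 
pl=(g>120).astype(np.uint8)
h=max(cv2.findContours(pl,0,2)[0],key=len)[:,0]
h=np.vstack([q[:,0] for q in cv2.findContours(cv2.morphologyEx(pl,2,np.ones((3,3))),0,2)[0] if len(q)>8 and abs(q[:,0,0].mean()-42)<26])
P=np.array([ray('wrist',u+np.array([215,125]),24,c)[:2] for u in h.astype(float)],np.float32); print('plate bright rect',cv2.minAreaRect(P))
cv2.imwrite('pics/w1c.png',cv2.resize(np.hstack([im[125:220,215:300,::-1],cv2.cvtColor(pl*255,8)]),None,fx=4,fy=4,interpolation=0))
```

```text
349
grip [4.83215e+02 2.50787e+02 6.10000e-02] 0.8270142180094787
plate bright rect ((473.767578125, 256.4296875), (96.91071319580078, 94.90072631835938), 0.021319784224033356)
```

View pics/w1c.png

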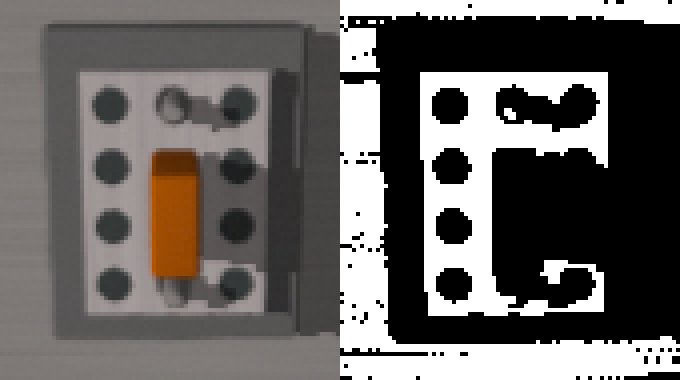

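```bash
python3 -m creep '[{"delta_pos":[4,0,1.3],"rot":[0,0,0],"jaw":45},{"delta_pos":[0,15,0],"rot":[0,0,0],"jaw":45},{"delta_pos":[0,25,0],"rot":[0,0,0],"jaw":45},{"delta_pos":[0,25,0],"rot":[0,0,0],"jaw":45},{"delta_pos":[0,25,0],"rot":[0,0,0],"jaw":45},{"delta_pos":[0,20,0],"rot":[0,0,0],"jaw":45},{"delta_pos":[0,10,0],"rot":[0,0,0],"jaw":45},{"delta_pos":[0,0,0],"rot":[0,0,0],"jaw":45},{"delta_pos":[0,0,0],"rot":[0,0,0],"jaw":45},{"delta_pos":[0,0,0],"rot":[0,0,0],"jaw":45}]'
python3 - <<'E'
from fit import *
s=arm.read_state(); print(s['position'].round(1)); T=Ro.from_quat(s['ee_rot']).as_matrix(); print(T.round(4))
save('wrist','w2.png')
c=cal('wrist'); print(proj('wrist',[s['position'],s['position']-19*T[:,1]],c).round())
E
```

```text
clock: 5.1
position: [483.9, 253.5, 82.8]
ee_rot: [0.0, 0.708, -0.707, 0.001]
contact_force: [-0.1, -0.6, -0.2]
gripper_width: 44.9
[483.9 253.5  82.8]
[[-1.      0.0023  0.0012]
 [-0.0012  0.0017 -1.    ]
 [-0.0023 -1.     -0.0017]]
[[255. 243.]
 [255. 260.]]
```

View pics/w2.png

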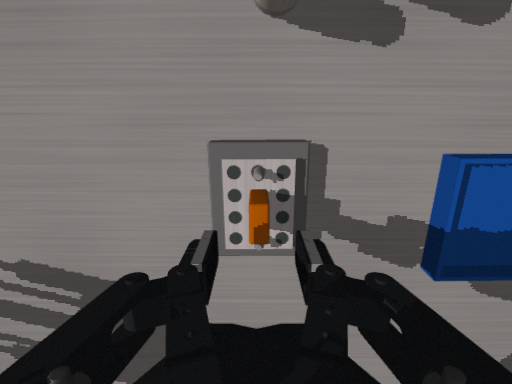

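```bash
python3 -m creep '[{"delta_pos":[0,10,2.2],"rot":[0,0,0],"jaw":45},{"delta_pos":[0,15,0],"rot":[0,0,0],"jaw":45},{"delta_pos":[0,12,0],"rot":[0,0,0],"jaw":45},{"delta_pos":[0,8,0],"rot":[0,0,0],"jaw":45},{"delta_pos":[0,6,0],"rot":[0,0,0],"jaw":45},{"delta_pos":[0,0,0],"rot":[0,0,0],"jaw":35},{"delta_pos":[0,0,0],"rot":[0,0,0],"jaw":25},{"delta_pos":[0,0,0],"rot":[0,0,0],"jaw":18},{"delta_pos":[0,0,0],"rot":[0,0,0],"jaw":18},{"delta_pos":[0,0,0],"rot":[0,0,0],"jaw":18}]'
python3 -c "
from h import *
save('wrist','w3.png'); s=arm.read_state(); print(s['position'].round(1),s['contact_force'].round(1),s['gripper_width'])"
```

```text
clock: 5.98
position: [483.6, 250.6, 30.9]
ee_rot: [0.0, 0.707, -0.707, 0.0]
contact_force: [-0.5, -0.2, 0.2]
gripper_width: 17.7
[483.5 250.5  30.8] [-0.3 -0.2 -0.4] 17.92632476283031
```

View pics/w3.png

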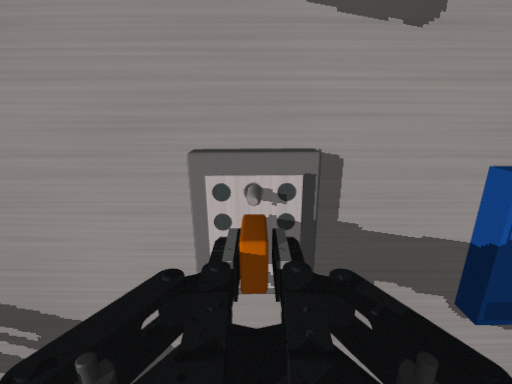

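Fingers straddle the grip (it sits at column 254 between pads at about 235 and 280). Close and lift.

```bash
python3 -m creep '[{"delta_pos":[0,0,0],"rot":[0,0,0],"jaw":10},{"delta_pos":[0,0,0],"rot":[0,0,0],"jaw":5},{"delta_pos":[0,0,0],"rot":[0,0,0],"jaw":5},{"delta_pos":[0,0,0],"rot":[0,0,0],"jaw":5},{"delta_pos":[0,0,0],"rot":[0,0,0],"jaw":5},{"delta_pos":[0,-2,0],"rot":[0,0,0],"jaw":5},{"delta_pos":[0,-4,0],"rot":[0,0,0],"jaw":5},{"delta_pos":[0,-4,0],"rot":[0,0,0],"jaw":5},{"delta_pos":[0,-4,0],"rot":[0,0,0],"jaw":5},{"delta_pos":[0,0,0],"rot":[0,0,0],"jaw":5}]'
python3 -c "
from h import *
save('wrist','w4.png'); s=arm.read_state(); print(s['position'].round(1),s['contact_force'].round(1),s['wrist_torque'].round(2),s['gripper_width'])"
```

```text
clock: 6.87
position: [483.5, 250.7, 45.0]
ee_rot: [0.0, 0.707, -0.707, 0.0]
contact_force: [-0.5, 4.6, -0.8]
gripper_width: 13.4
[483.5 250.7  45. ] [-0.4  3.9  0.4] [1.25 0.11 0.1 ] 13.261156845550525
```

```bash
python3 -m creep '[{"delta_pos":[0,-3,-0.5],"rot":[0,0,0],"jaw":5},{"delta_pos":[0,-4,-0.3],"rot":[0,0,0],"jaw":5},{"delta_pos":[0,-5,0],"rot":[0,0,0],"jaw":5},{"delta_pos":[0,-6,0],"rot":[0,0,0],"jaw":5},{"delta_pos":[0,-8,0],"rot":[0,0,0],"jaw":5},{"delta_pos":[0,-10,0],"rot":[0,0,0],"jaw":5},{"delta_pos":[0,-10,0],"rot":[0,0,0],"jaw":5},{"delta_pos":[0,-6,0],"rot":[0,0,0],"jaw":5},{"delta_pos":[0,0,0],"rot":[0,0,0],"jaw":5},{"delta_pos":[0,0,0],"rot":[0,0,0],"jaw":5}]'
python3 -c "
from fit import *
save('wrist','w5.png'); s=arm.read_state(); print(s['position'].round(1),s['contact_force'].round(1),s['wrist_torque'].round(2),s['gripper_width'])
c=cal('wrist')
for r in arm.masks_of('wrist','blue_tray')[:1]:
    p,i=fit('wrist','blue_tray',np.array(r['pixels']),[470,-3],c); print(p,i)
"
```

```text
clock: 7.75
position: [483.3, 251.2, 96.9]
ee_rot: [0.0, 0.707, -0.707, 0.0]
contact_force: [-0.0, 0.2, -2.2]
gripper_width: 12.9
[483.  250.9  96.3] [ 0.6  0.6 -1.9] [ 0.04 -0.03 -0.01] 12.863608827562752
[ 4.68975313e+02 -5.23222030e+00  1.57202472e-02] 0.9946096487287754
```

View pics/w5.png

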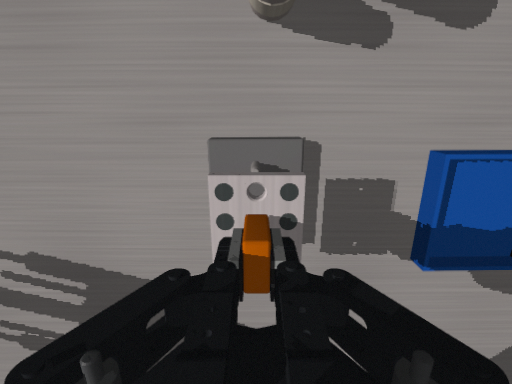

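The plate is held level and clear of the pins. Carry it over to the left (+y) blue pocket.

```bash
python3 -m creep '[{"delta_pos":[0.5,0,8],"rot":[0,0,0],"jaw":5},{"delta_pos":[1.5,0,16],"rot":[0,0,0],"jaw":5},{"delta_pos":[2,0,26],"rot":[0,0,0],"jaw":5},{"delta_pos":[2,0,32],"rot":[0,0,0],"jaw":5},{"delta_pos":[2,0,32],"rot":[0,0,0],"jaw":5},{"delta_pos":[2,0,32],"rot":[0,0,0],"jaw":5},{"delta_pos":[2,0,28],"rot":[0,0,0],"jaw":5},{"delta_pos":[2,0,18],"rot":[0,0,0],"jaw":5},{"delta_pos":[1,0,10],"rot":[0,0,0],"jaw":5},{"delta_pos":[0,0,4.5],"rot":[0,0,0],"jaw":5}]'
python3 -m creep '[{"delta_pos":[0,5,0],"rot":[0,0,0],"jaw":5},{"delta_pos":[0,10,0],"rot":[0,0,0],"jaw":5},{"delta_pos":[0,15,0],"rot":[0,0,0],"jaw":5},{"delta_pos":[0,15,0],"rot":[0,0,0],"jaw":5},{"delta_pos":[0,8,0],"rot":[0,0,0],"jaw":5},{"delta_pos":[0,3,0],"rot":[0,0,0],"jaw":5},{"delta_pos":[0,0,0],"rot":[0,0,0],"jaw":5},{"delta_pos":[0,0,0],"rot":[0,0,0],"jaw":5},{"delta_pos":[0,0,0],"rot":[0,0,0],"jaw":5},{"delta_pos":[0,0,0],"rot":[0,0,0],"jaw":5}]'
python3 -c "
from fit import *
save('wrist','w6.png'); s=arm.read_state(); print(s['position'].round(1),s['contact_force'].round(1),s['wrist_torque'].round(2),s['gripper_width'])
c=cal('wrist')
for r in arm.masks_of('wrist','blue_tray')[:1]: print(r['p'],r['location'])
im=cv2.imread('pics/w6.png'); x0=[469,-4.5];
print(proj('wrist',[[x0[0]+i,x0[1]+j,20] for i,j in((51,96),(51,1.5),(51,-96),(-51,96))],c).round())
"
```

```text
clock: 8.68
position: [467.2, 42.4, 96.1]
ee_rot: [-0.0, -0.707, 0.707, 0.001]
contact_force: [0.4, -0.2, -1.8]
gripper_width: 12.5
clock: 9.52
position: [468.9, 44.9, 41.0]
ee_rot: [0.0, 0.707, -0.707, 0.001]
contact_force: [0.2, -0.7, -0.2]
gripper_width: 13.0
[468.8  44.8  41. ] [ 0.1  0.  -2.5] [ 0.01 -0.03 -0.02] 12.693474233256305
0.82 [373.5, 198.4]
[[178. 150.]
 [334. 150.]
 [492. 151.]
 [190. 292.]]
```

View pics/w6.png

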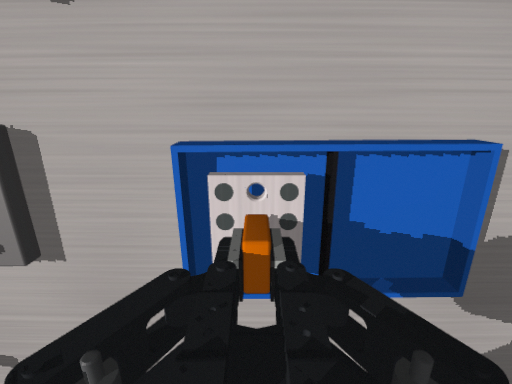

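The plate is centred in the left pocket: tray corners appear at about (178,145) and (335,150), matching the projection. Lower to the floor.

```bash
python3 -m creep '[{"delta_pos":[0,5,0],"rot":[0,0,0],"jaw":5},{"delta_pos":[0,6,0],"rot":[0,0,0],"jaw":5},{"delta_pos":[0,4,0],"rot":[0,0,0],"jaw":5},{"delta_pos":[0,2.5,0],"rot":[0,0,0],"jaw":5},{"delta_pos":[0,1.5,0],"rot":[0,0,0],"jaw":5},{"delta_pos":[0,1,0],"rot":[0,0,0],"jaw":5},{"delta_pos":[0,1,0],"rot":[0,0,0],"jaw":5},{"delta_pos":[0,0.5,0],"rot":[0,0,0],"jaw":5},{"delta_pos":[0,0,0],"rot":[0,0,0],"jaw":5},{"delta_pos":[0,0,0],"rot":[0,0,0],"jaw":5}]'
python3 -c "
from h import *
s=arm.read_state(); print(s['position'].round(1),s['contact_force'].round(1),s['wrist_torque'].round(2),s['gripper_width'])"
```

```text
clock: 10.45
position: [468.4, 44.6, 19.0]
ee_rot: [0.0, 0.707, -0.707, 0.0]
contact_force: [0.9, 0.3, -0.6]
gripper_width: 13.1
[468.4  44.6  19. ] [ 0.9  0.3 -0.6] [-0.01  0.05  0.05] 13.142229411280283
```

```bash
python3 -m creep '[{"delta_pos":[0,0.4,0],"rot":[0,0,0],"jaw":5},{"delta_pos":[0,0.4,0],"rot":[0,0,0],"jaw":5},{"delta_pos":[0,0,0],"rot":[0,0,0],"jaw":5},{"delta_pos":[0,0,0],"rot":[0,0,0],"jaw":5},{"delta_pos":[0,0,0],"rot":[0,0,0],"jaw":5},{"delta_pos":[0,0,0],"rot":[0,0,0],"jaw":5},{"delta_pos":[0,0,0],"rot":[0,0,0],"jaw":5},{"delta_pos":[0,0,0],"rot":[0,0,0],"jaw":5},{"delta_pos":[0,0,0],"rot":[0,0,0],"jaw":5},{"delta_pos":[0,0,0],"rot":[0,0,0],"jaw":5}]'
python3 -c "
from h import *
s=arm.read_state(); print(s['position'].round(1),s['contact_force'].round(1),s['wrist_torque'].round(2),s['gripper_width'])"
```

```text
clock: 11.28
position: [468.4, 44.6, 18.9]
ee_rot: [-0.0, 0.707, -0.707, 0.0]
contact_force: [-3.2, 0.2, 6.9]
gripper_width: 13.0
[468.4  44.6  18.9] [-3.2  0.2  6.9] [ 0.08  0.68 -0.02] 12.957890285144357
```

```bash
python3 -m creep '[{"delta_pos":[0,0,0],"rot":[0,0,0],"jaw":25},{"delta_pos":[0,0,0],"rot":[0,0,0],"jaw":40},{"delta_pos":[0,0,0],"rot":[0,0,0],"jaw":40},{"delta_pos":[0,0,0],"rot":[0,0,0],"jaw":40},{"delta_pos":[0,-5,0],"rot":[0,0,0],"jaw":40},{"delta_pos":[0,-15,0],"rot":[0,0,0],"jaw":40},{"delta_pos":[0,-30,0],"rot":[0,0,0],"jaw":40},{"delta_pos":[0,-40,0],"rot":[0,0,0],"jaw":85},{"delta_pos":[0,-40,0],"rot":[0,0,0],"jaw":85},{"delta_pos":[0,-40,0],"rot":[0,0,0],"jaw":85}]'
python3 -m creep '[{"delta_pos":[0,-10,0],"rot":[0,0.08,0],"jaw":85},{"delta_pos":[0,0,0],"rot":[0,0.122,0],"jaw":85},{"delta_pos":[0,0,0],"rot":[0,0.122,0],"jaw":85},{"delta_pos":[0,0,0],"rot":[0,0.122,0],"jaw":85},{"delta_pos":[0,0,0],"rot":[0,0.122,0],"jaw":85},{"delta_pos":[0,0,0],"rot":[0,0.122,0],"jaw":85},{"delta_pos":[0,0,0],"rot":[0,0.122,0],"jaw":85},{"delta_pos":[0,0,0],"rot":[0,0.122,0],"jaw":85},{"delta_pos":[0,0,0],"rot":[0,0.122,0],"jaw":85},{"delta_pos":[0,0,0],"rot":[0,0.122,0],"jaw":85}]'
python3 -m creep '[{"delta_pos":[0,0,0],"rot":[0,0.122,0],"jaw":85},{"delta_pos":[0,0,0],"rot":[0,0.122,0],"jaw":85},{"delta_pos":[0,0,0],"rot":[0,0.122,0],"jaw":85},{"delta_pos":[0,0,0],"rot":[0,0.027,0],"jaw":85},{"delta_pos":[1,0,-35],"rot":[0,0,0],"jaw":85},{"delta_pos":[1,0,-35],"rot":[0,0,0],"jaw":85},{"delta_pos":[1,0,-35],"rot":[0,0,0],"jaw":85},{"delta_pos":[1,0,-35],"rot":[0,0,0],"jaw":85},{"delta_pos":[1,0,-35],"rot":[0,0,0],"jaw":85},{"delta_pos":[1,0,-30],"rot":[0,0,0],"jaw":85}]'
cat > w.py <<'E'
import sys
from fit import *
s=arm.read_state(); print(s['position'].round(1),s['contact_force'].round(1),s['gripper_width'].__round__(1),np.round(s['joints'],2)); T=Ro.from_quat(s['ee_rot']).as_matrix(); print(T.round(4).tolist())
c=cal('wrist'); im=save('wrist',sys.argv[1])
G=dict(red_jar=[663,161],green_bottle=[635,-247],black_vial=[644,-157],amber_bottle=[674,51],blue_bottle=[642,240],yellow_jar=[665,-47],yellow_tray=[492,-265],blue_tray=[469,-4])
for o in sys.argv[2:]:
    for r in arm.masks_of('wrist',o)[:1]:
        m=np.array(r['pixels'])
        p,i=fit('wrist',o,m,G[o],c); print(o,round(r['p'],2),np.round(r['location']),p.round(3),'iou',round(i,3),'tool dxz',(T.T@(np.r_[p[:2],0]-s['position'])).round(1)[[0,2]])
E
python3 w.py w7.png amber_bottle red_jar yellow_jar
```

```text
clock: 12.12
position: [467.8, 44.3, 190.1]
ee_rot: [0.0, -0.707, 0.707, -0.0]
contact_force: [1.3, -0.0, -0.6]
gripper_width: 74.6
clock: 12.95
position: [468.1, 44.5, 198.2]
ee_rot: [0.395, 0.587, -0.587, -0.395]
contact_force: [-0.8, 0.7, 0.2]
gripper_width: 85.3
clock: 13.78
position: [675.1, 50.4, 197.8]
ee_rot: [0.5, 0.5, -0.5, -0.5]
contact_force: [-0.3, -0.6, 0.4]
gripper_width: 85.0
[675.1  50.4 197.8] [-0.3 -0.6  0.4] 85.0 [ 0.31  0.5   0.1   0.   -1.18 -0.31]
[[0.0002, -0.0002, -1.0], [1.0, -0.0002, 0.0002], [-0.0002, -1.0, 0.0002]]
amber_bottle 0.73 [258. 175.] [674.161  50.714   0.   ] iou 0.962 tool dxz [0.4 0.9]
red_jar 0.72 [265. 262.] [662.195 159.525   0.   ] iou 0.959 tool dxz [109.2  12.9]
yellow_jar 0.72 [268.  83.] [664.645 -46.987   0.   ] iou 0.969 tool dxz [-97.3  10.4]
```

View pics/w7.png

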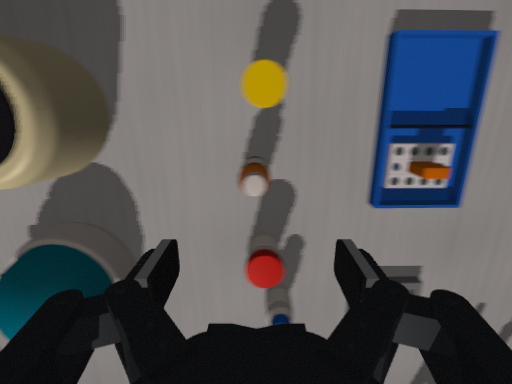

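All wrist fits exceed 0.95 IoU: amber (674.2,50.7), red jar (662.2,159.5), yellow jar (664.6,-47). The plate sits flat in its pocket at (420,165). Pick the amber bottle.

```bash
python3 -m creep '[{"delta_pos":[0.3,10,0.9],"rot":[0,0,0],"jaw":75},{"delta_pos":[0,30,0],"rot":[0,0,0],"jaw":75},{"delta_pos":[0,35,0],"rot":[0,0,0],"jaw":75},{"delta_pos":[0,30,0],"rot":[0,0,0],"jaw":75},{"delta_pos":[0,25,0],"rot":[0,0,0],"jaw":75},{"delta_pos":[0,20,0],"rot":[0,0,0],"jaw":75},{"delta_pos":[0,15,0],"rot":[0,0,0],"jaw":75},{"delta_pos":[0,12,0],"rot":[0,0,0],"jaw":75},{"delta_pos":[0,7,0],"rot":[0,0,0],"jaw":75},{"delta_pos":[0,0,0],"rot":[0,0,0],"jaw":75}]'
python3 -m creep '[{"delta_pos":[0,0,0],"rot":[0,0,0],"jaw":60},{"delta_pos":[0,0,0],"rot":[0,0,0],"jaw":45},{"delta_pos":[0,0,0],"rot":[0,0,0],"jaw":38},{"delta_pos":[0,0,0],"rot":[0,0,0],"jaw":30},{"delta_pos":[0,0,0],"rot":[0,0,0],"jaw":25},{"delta_pos":[0,0,0],"rot":[0,0,0],"jaw":25},{"delta_pos":[0,0,0],"rot":[0,0,0],"jaw":25},{"delta_pos":[0,0,0],"rot":[0,0,0],"jaw":25},{"delta_pos":[0,0,0],"rot":[0,0,0],"jaw":25},{"delta_pos":[0,0,0],"rot":[0,0,0],"jaw":25}]'
```

```text
clock: 14.82
position: [670.9, 50.7, 12.8]
ee_rot: [-0.499, -0.499, 0.501, 0.501]
contact_force: [-0.4, -0.3, 0.6]
gripper_width: 75.2
clock: 15.65
position: [673.5, 51.1, 15.7]
ee_rot: [0.5, 0.501, -0.499, -0.499]
contact_force: [-0.1, 1.1, 5.6]
gripper_width: 34.6
```

```bash
python3 -m creep '[{"delta_pos":[0,-3,0],"rot":[0,0,0],"jaw":25},{"delta_pos":[0,-8,0],"rot":[0,0,0],"jaw":25},{"delta_pos":[0,-15,0],"rot":[0,0,0],"jaw":25},{"delta_pos":[0,-18,0],"rot":[0,0,0],"jaw":25},{"delta_pos":[0,-15,0],"rot":[0,0,0],"jaw":25},{"delta_pos":[0,-8,0],"rot":[0,0,0],"jaw":25},{"delta_pos":[0,-3,0],"rot":[0,0,0],"jaw":25},{"delta_pos":[0,0,6],"rot":[0,0,0],"jaw":25},{"delta_pos":[-2,0,14],"rot":[0,0,0],"jaw":25},{"delta_pos":[-8,0,22],"rot":[0,0,0],"jaw":25}]'
python3 -m creep '[{"delta_pos":[-15,0,28],"rot":[0,0,0],"jaw":25},{"delta_pos":[-18,0,30],"rot":[0,0,0],"jaw":25},{"delta_pos":[-18,0,30],"rot":[0,0,0],"jaw":25},{"delta_pos":[-18,0,28],"rot":[0,0,0],"jaw":25},{"delta_pos":[-12,0,24],"rot":[0,0,0],"jaw":25},{"delta_pos":[-8,0,14],"rot":[0,0,0],"jaw":25},{"delta_pos":[-4,0,6],"rot":[0,0,0],"jaw":25},{"delta_pos":[-1,0,2],"rot":[0,0,0],"jaw":25},{"delta_pos":[0,0,0],"rot":[0,0,0],"jaw":25},{"delta_pos":[0,0,0],"rot":[0,0,0],"jaw":25}]'
python3 w.py w8.png amber_bottle blue_tray
```

```text
clock: 16.48
position: [630.0, 41.4, 82.3]
ee_rot: [-0.5, -0.5, 0.5, 0.5]
contact_force: [0.2, -1.5, -1.0]
gripper_width: 34.6
clock: 17.32
position: [469.5, -52.7, 83.9]
ee_rot: [0.5, 0.5, -0.5, -0.5]
contact_force: [-0.3, -0.0, -1.3]
gripper_width: 34.7
[469.5 -52.7  83.9] [-0.3 -0.  -1.3] 34.7 [ 0.23  0.3  -0.55  0.   -0.71 -0.23]
[[-0.0005, 0.0008, -1.0], [1.0, 0.0, -0.0005], [0.0, -1.0, -0.0008]]
amber_bottle 0.88 [255. 267.] [469.163  -6.155   0.   ] iou 0.44 tool dxz [46.6  0.4]
blue_tray 0.59 [255. 179.] [469.207 -66.177   1.559] iou 0.359 tool dxz [-13.5   0.4]fit.py:20: RuntimeWarning: invalid value encountered in scalar divide
  ys,xs=np.mgrid[:384,:512]; s=w.sum(); mx,my=(w*xs).sum()/s,(w*ys).sum()/s
```

View pics/w8.png

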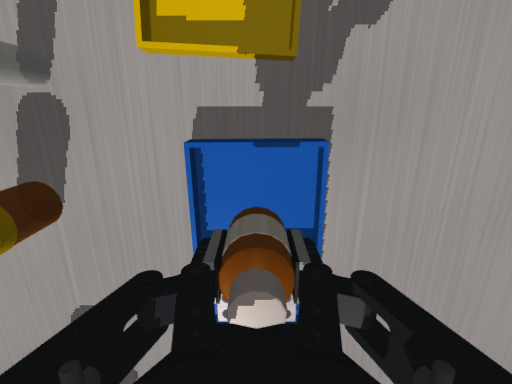

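The amber bottle is held upright over the right blue pocket. Tray sides at 187/330 are symmetric about the bottle. Lower it.

```bash
python3 -m creep '[{"delta_pos":[0,8,0],"rot":[0,0,0],"jaw":25},{"delta_pos":[0,15,0],"rot":[0,0,0],"jaw":25},{"delta_pos":[0,15,0],"rot":[0,0,0],"jaw":25},{"delta_pos":[0,12,0],"rot":[0,0,0],"jaw":25},{"delta_pos":[0,6,0],"rot":[0,0,0],"jaw":25},{"delta_pos":[0,3,0],"rot":[0,0,0],"jaw":25},{"delta_pos":[0,2,0],"rot":[0,0,0],"jaw":25},{"delta_pos":[0,1,0],"rot":[0,0,0],"jaw":25},{"delta_pos":[0,0,0],"rot":[0,0,0],"jaw":25},{"delta_pos":[0,0,0],"rot":[0,0,0],"jaw":25}]'
python3 -m creep '[{"delta_pos":[0,0.5,0],"rot":[0,0,0],"jaw":25},{"delta_pos":[0,0.5,0],"rot":[0,0,0],"jaw":25},{"delta_pos":[0,0.5,0],"rot":[0,0,0],"jaw":25},{"delta_pos":[0,0.5,0],"rot":[0,0,0],"jaw":25},{"delta_pos":[0,0,0],"rot":[0,0,0],"jaw":25},{"delta_pos":[0,0,0],"rot":[0,0,0],"jaw":25},{"delta_pos":[0,0,0],"rot":[0,0,0],"jaw":25},{"delta_pos":[0,0,0],"rot":[0,0,0],"jaw":25},{"delta_pos":[0,0,0],"rot":[0,0,0],"jaw":25},{"delta_pos":[0,0,0],"rot":[0,0,0],"jaw":25}]'
```

```text
clock: 18.3
position: [468.8, -53.0, 22.5]
ee_rot: [0.5, 0.5, -0.5, -0.5]
contact_force: [-0.7, 0.4, -1.4]
gripper_width: 34.9
clock: 19.13
position: [468.4, -53.1, 20.0]
ee_rot: [0.5, 0.5, -0.5, -0.5]
contact_force: [0.7, 0.3, -0.9]
gripper_width: 34.8
```

```bash
python3 -m creep '[{"delta_pos":[0,0.5,0],"rot":[0,0,0],"jaw":25},{"delta_pos":[0,0,0],"rot":[0,0,0],"jaw":25},{"delta_pos":[0,0,0],"rot":[0,0,0],"jaw":25},{"delta_pos":[0,0,0],"rot":[0,0,0],"jaw":25},{"delta_pos":[0,0.5,0],"rot":[0,0,0],"jaw":25},{"delta_pos":[0,0,0],"rot":[0,0,0],"jaw":25},{"delta_pos":[0,0,0],"rot":[0,0,0],"jaw":25},{"delta_pos":[0,0,0],"rot":[0,0,0],"jaw":25},{"delta_pos":[0,0,0],"rot":[0,0,0],"jaw":25},{"delta_pos":[0,0,0],"rot":[0,0,0],"jaw":25}]'
python3 -c "
from h import *
s=arm.read_state(); print(s['position'].round(1),s['contact_force'].round(1),s['wrist_torque'].round(2),s['gripper_width'])"
```

```text
clock: 19.97
position: [468.5, -53.2, 19.6]
ee_rot: [0.5, 0.5, -0.5, -0.5]
contact_force: [-1.1, -0.1, 6.3]
gripper_width: 34.9
[468.5 -53.2  19.6] [-1.1 -0.1  6.3] [ 0.14  0.46 -0.01] 34.89928663568181
```

```bash
python3 -m creep '[{"delta_pos":[0,0,0],"rot":[0,0,0],"jaw":42},{"delta_pos":[0,0,0],"rot":[0,0,0],"jaw":52},{"delta_pos":[0,0,0],"rot":[0,0,0],"jaw":52},{"delta_pos":[0,0,0],"rot":[0,0,0],"jaw":52},{"delta_pos":[0,-5,0],"rot":[0,0,0],"jaw":52},{"delta_pos":[0,-15,0],"rot":[0,0,0],"jaw":52},{"delta_pos":[0,-30,0],"rot":[0,0,0],"jaw":52},{"delta_pos":[0,-40,0],"rot":[0,0,0],"jaw":85},{"delta_pos":[0,-40,0],"rot":[0,0,0],"jaw":85},{"delta_pos":[0,-40,0],"rot":[0,0,0],"jaw":85}]'
python3 -m creep '[{"delta_pos":[10,-10,-10],"rot":[0,0,0],"jaw":85},{"delta_pos":[25,0,-22],"rot":[0,0,0],"jaw":85},{"delta_pos":[30,0,-28],"rot":[0,0,0],"jaw":85},{"delta_pos":[30,0,-28],"rot":[0,0,0],"jaw":85},{"delta_pos":[30,0,-28],"rot":[0,0,0],"jaw":85},{"delta_pos":[30,0,-28],"rot":[0,0,0],"jaw":85},{"delta_pos":[28,0,-25],"rot":[0,0,0],"jaw":85},{"delta_pos":[20,0,-17],"rot":[0,0,0],"jaw":85},{"delta_pos":[10,0,-8],"rot":[0,0,0],"jaw":85},{"delta_pos":[0,0,0],"rot":[0,0,0],"jaw":85}]'
python3 w.py w9.png red_jar blue_bottle amber_bottle
```

```text
clock: 20.8
position: [467.8, -53.3, 191.2]
ee_rot: [-0.5, -0.5, 0.5, 0.5]
contact_force: [1.3, 0.4, -0.4]
gripper_width: 84.4
clock: 21.63
position: [663.6, 162.2, 197.7]
ee_rot: [-0.499, -0.5, 0.501, 0.5]
contact_force: [0.5, -0.5, -0.1]
gripper_width: 85.1
[663.6 162.2 197.7] [ 0.5 -0.5 -0.1] 85.1 [ 0.48  0.51  0.12 -0.   -1.18 -0.47]
[[-0.0021, -0.0006, -1.0], [1.0, -0.0003, -0.0021], [-0.0003, -1.0, 0.0006]]
red_jar 0.86 [256. 177.] [662.115 159.431   0.   ] iou 0.932 tool dxz [-2.7  1.3]
blue_bottle 0.82 [274. 236.] [640.706 239.009   0.   ] iou 0.957 tool dxz [76.9 22.6]
```

```bash
python3 -m creep '[{"delta_pos":[-2.6,10,1.3],"rot":[0,0,0],"jaw":80},{"delta_pos":[0,30,0],"rot":[0,0,0],"jaw":80},{"delta_pos":[0,35,0],"rot":[0,0,0],"jaw":80},{"delta_pos":[0,30,0],"rot":[0,0,0],"jaw":80},{"delta_pos":[0,25,0],"rot":[0,0,0],"jaw":80},{"delta_pos":[0,20,0],"rot":[0,0,0],"jaw":80},{"delta_pos":[0,15,0],"rot":[0,0,0],"jaw":80},{"delta_pos":[0,12,0],"rot":[0,0,0],"jaw":80},{"delta_pos":[0,6,0],"rot":[0,0,0],"jaw":80},{"delta_pos":[0,0,0],"rot":[0,0,0],"jaw":80}]'
python3 -m creep '[{"delta_pos":[0,0,0],"rot":[0,0,0],"jaw":65},{"delta_pos":[0,0,0],"rot":[0,0,0],"jaw":52},{"delta_pos":[0,0,0],"rot":[0,0,0],"jaw":44},{"delta_pos":[0,0,0],"rot":[0,0,0],"jaw":38},{"delta_pos":[0,0,0],"rot":[0,0,0],"jaw":32},{"delta_pos":[0,0,0],"rot":[0,0,0],"jaw":32},{"delta_pos":[0,0,0],"rot":[0,0,0],"jaw":32},{"delta_pos":[0,0,0],"rot":[0,0,0],"jaw":32},{"delta_pos":[0,0,0],"rot":[0,0,0],"jaw":32},{"delta_pos":[0,0,0],"rot":[0,0,0],"jaw":32}]'
```

```text
clock: 22.67
position: [660.1, 156.4, 14.7]
ee_rot: [-0.5, -0.499, 0.501, 0.501]
contact_force: [-0.4, -0.2, 0.3]
gripper_width: 79.8
clock: 23.5
position: [662.0, 157.6, 17.7]
ee_rot: [0.5, 0.501, -0.499, -0.499]
contact_force: [0.0, -0.7, 6.8]
gripper_width: 44.1
```

```bash
python3 -m creep '[{"delta_pos":[0,-3,0],"rot":[0,0,0],"jaw":32},{"delta_pos":[0,-10,0],"rot":[0,0,0],"jaw":32},{"delta_pos":[0,-18,0],"rot":[0,0,0],"jaw":32},{"delta_pos":[0,-24,0],"rot":[0,0,0],"jaw":32},{"delta_pos":[0,-20,0],"rot":[0,0,0],"jaw":32},{"delta_pos":[0,-14,0],"rot":[0,0,0],"jaw":32},{"delta_pos":[0,-6,4],"rot":[0,0,0],"jaw":32},{"delta_pos":[-8,0,12],"rot":[0,0,0],"jaw":32},{"delta_pos":[-16,0,18],"rot":[0,0,0],"jaw":32},{"delta_pos":[-24,0,20],"rot":[0,0,0],"jaw":32}]'
python3 -m creep '[{"delta_pos":[-32,0,20],"rot":[0,0,0],"jaw":32},{"delta_pos":[-36,0,20],"rot":[0,0,0],"jaw":32},{"delta_pos":[-36,0,18],"rot":[0,0,0],"jaw":32},{"delta_pos":[-36,0,16],"rot":[0,0,0],"jaw":32},{"delta_pos":[-36,0,12],"rot":[0,0,0],"jaw":32},{"delta_pos":[-36,0,10],"rot":[0,0,0],"jaw":32},{"delta_pos":[-36,0,10],"rot":[0,0,0],"jaw":32},{"delta_pos":[-32,0,8],"rot":[0,0,0],"jaw":32},{"delta_pos":[-20,0,0],"rot":[0,0,0],"jaw":32},{"delta_pos":[-12,0,0],"rot":[0,0,0],"jaw":32}]'
python3 - <<'E'
from fit import *
s=arm.read_state(); print(s['position'].round(1),s['contact_force'].round(1),s['gripper_width'])
c=cal('wrist'); im=arm.get_image('wrist')[:,:,::-1].copy(); 
hsv=cv2.cvtColor(im,cv2.COLOR_BGR2HSV)
print((cv2.inRange(hsv,(20,120,80),(35,255,255))>0).sum())
x0,y0,q=491.5,-266.5,-.04
R=np.array([[np.cos(q),-np.sin(q)],[np.sin(q),np.cos(q)]])
for hx,hy,z in((55,100,22),(51,96,22)):
    P=np.array([[hx,hy],[hx,-hy],[-hx,-hy],[-hx,hy]])@R.T+[x0,y0]
    u=proj('wrist',np.c_[P,np.full(4,z)],c); cv2.polylines(im,[np.round(u).astype(np.int32)],True,(0,0,255),1)
cv2.imwrite('pics/w10.png',im)
E
```

```text
clock: 24.33
position: [606.0, 110.0, 110.1]
ee_rot: [-0.499, -0.5, 0.501, 0.5]
contact_force: [0.7, -0.5, -0.9]
gripper_width: 44.3
clock: 25.17
position: [491.5, -204.7, 110.6]
ee_rot: [-0.5, -0.499, 0.5, 0.501]
contact_force: [0.5, -0.0, -1.2]
gripper_width: 43.9
[ 491.5 -204.7  110.6] [ 0.5 -0.  -1.2] 43.87533927310298
27058
```

View pics/w10.png

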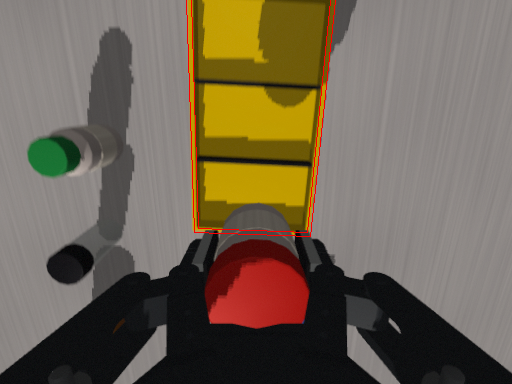

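The overlaid tray model matches the picture (corners at (195,232) and (310,232)). The jar is over the near pocket, so lower it.

```bash
python3 -m creep '[{"delta_pos":[0.5,8,-2],"rot":[0,0,0],"jaw":32},{"delta_pos":[0,15,0],"rot":[0,0,0],"jaw":32},{"delta_pos":[0,20,0],"rot":[0,0,0],"jaw":32},{"delta_pos":[0,20,0],"rot":[0,0,0],"jaw":32},{"delta_pos":[0,12,0],"rot":[0,0,0],"jaw":32},{"delta_pos":[0,6,0],"rot":[0,0,0],"jaw":32},{"delta_pos":[0,4,0],"rot":[0,0,0],"jaw":32},{"delta_pos":[0,1,0],"rot":[0,0,0],"jaw":32},{"delta_pos":[0,0,0],"rot":[0,0,0],"jaw":32},{"delta_pos":[0,0,0],"rot":[0,0,0],"jaw":32}]'
python3 -m creep '[{"delta_pos":[0,0.5,0],"rot":[0,0,0],"jaw":32},{"delta_pos":[0,0,0],"rot":[0,0,0],"jaw":32},{"delta_pos":[0,0.5,0],"rot":[0,0,0],"jaw":32},{"delta_pos":[0,0,0],"rot":[0,0,0],"jaw":32},{"delta_pos":[0,0.5,0],"rot":[0,0,0],"jaw":32},{"delta_pos":[0,0,0],"rot":[0,0,0],"jaw":32},{"delta_pos":[0,0,0],"rot":[0,0,0],"jaw":32},{"delta_pos":[0,0,0],"rot":[0,0,0],"jaw":32},{"delta_pos":[0,0,0],"rot":[0,0,0],"jaw":32},{"delta_pos":[0,0,0],"rot":[0,0,0],"jaw":32}]'
```

```text
clock: 26.05
position: [495.8, -202.0, 25.7]
ee_rot: [0.5, 0.5, -0.5, -0.499]
contact_force: [-0.5, -0.2, -0.3]
gripper_width: 44.0
clock: 26.88
position: [495.1, -202.3, 23.5]
ee_rot: [-0.5, -0.5, 0.5, 0.5]
contact_force: [0.0, -0.4, -1.3]
gripper_width: 43.9
```

```bash
python3 -m creep '[{"delta_pos":[0,0.5,0],"rot":[0,0,0],"jaw":32},{"delta_pos":[0,0,0],"rot":[0,0,0],"jaw":32},{"delta_pos":[0,0.5,0],"rot":[0,0,0],"jaw":32},{"delta_pos":[0,0,0],"rot":[0,0,0],"jaw":32},{"delta_pos":[0,0.5,0],"rot":[0,0,0],"jaw":32},{"delta_pos":[0,0,0],"rot":[0,0,0],"jaw":32},{"delta_pos":[0,0,0],"rot":[0,0,0],"jaw":32},{"delta_pos":[0,0,0],"rot":[0,0,0],"jaw":32},{"delta_pos":[0,0,0],"rot":[0,0,0],"jaw":32},{"delta_pos":[0,0,0],"rot":[0,0,0],"jaw":32}]'
```

```text
clock: 27.72
position: [495.1, -202.2, 22.0]
ee_rot: [0.5, 0.5, -0.5, -0.5]
contact_force: [-0.8, -0.3, -1.2]
gripper_width: 43.7
```

```bash
python3 -m creep '[{"delta_pos":[0,0.5,0],"rot":[0,0,0],"jaw":32},{"delta_pos":[0,0,0],"rot":[0,0,0],"jaw":32},{"delta_pos":[0,0,0],"rot":[0,0,0],"jaw":32},{"delta_pos":[0,0.4,0],"rot":[0,0,0],"jaw":32},{"delta_pos":[0,0,0],"rot":[0,0,0],"jaw":32},{"delta_pos":[0,0,0],"rot":[0,0,0],"jaw":32},{"delta_pos":[0,0,0],"rot":[0,0,0],"jaw":32},{"delta_pos":[0,0,0],"rot":[0,0,0],"jaw":32},{"delta_pos":[0,0,0],"rot":[0,0,0],"jaw":32},{"delta_pos":[0,0,0],"rot":[0,0,0],"jaw":32}]'
```

```text
clock: 28.55
position: [495.3, -202.3, 21.6]
ee_rot: [0.5, 0.5, -0.5, -0.5]
contact_force: [-1.1, 0.1, 5.5]
gripper_width: 43.9
```

```bash
python3 -m creep '[{"delta_pos":[0,0,0],"rot":[0,0,0],"jaw":50},{"delta_pos":[0,0,0],"rot":[0,0,0],"jaw":58},{"delta_pos":[0,0,0],"rot":[0,0,0],"jaw":58},{"delta_pos":[0,0,0],"rot":[0,0,0],"jaw":58},{"delta_pos":[0,-5,0],"rot":[0,0,0],"jaw":58},{"delta_pos":[0,-15,0],"rot":[0,0,0],"jaw":58},{"delta_pos":[0,-30,0],"rot":[0,0,0],"jaw":58},{"delta_pos":[0,-40,0],"rot":[0,0,0],"jaw":80},{"delta_pos":[0,-40,0],"rot":[0,0,0],"jaw":80},{"delta_pos":[0,-40,0],"rot":[0,0,0],"jaw":80}]'
python3 -m creep '[{"delta_pos":[2,-8,-8],"rot":[0,0,0],"jaw":80},{"delta_pos":[6,0,-20],"rot":[0,0,0],"jaw":80},{"delta_pos":[8,0,-28],"rot":[0,0,0],"jaw":80},{"delta_pos":[8,0,-30],"rot":[0,0,0],"jaw":80},{"delta_pos":[8,0,-28],"rot":[0,0,0],"jaw":80},{"delta_pos":[7,0,-20],"rot":[0,0,0],"jaw":80},{"delta_pos":[4,0,-10],"rot":[0,0,0],"jaw":80},{"delta_pos":[2,0,-5],"rot":[0,0,0],"jaw":80},{"delta_pos":[0,0,0],"rot":[0,0,0],"jaw":80},{"delta_pos":[0,0,0],"rot":[0,0,0],"jaw":80}]'
python3 w.py w11.png black_vial green_bottle yellow_jar
```

```text
clock: 29.38
position: [494.6, -202.2, 193.2]
ee_rot: [-0.5, -0.5, 0.5, 0.5]
contact_force: [1.3, -0.1, -0.2]
gripper_width: 79.9
clock: 30.22
position: [643.2, -157.4, 199.1]
ee_rot: [-0.5, -0.5, 0.5, 0.5]
contact_force: [0.1, -0.6, -0.7]
gripper_width: 79.7
[ 643.2 -157.4  199.1] [ 0.1 -0.6 -0.7] 79.7 [ 0.    0.47  0.06 -0.   -1.16 -0.  ]
[[0.0002, -0.0009, -1.0], [1.0, 0.0001, 0.0002], [0.0001, -1.0, 0.0009]]
black_vial 0.61 [393. 140.] [ 495.25  -200.071    0.   ] iou 0.556 tool dxz [-42.7 147.7]
green_bottle 0.8 [266.  86.] [ 632.606 -248.027    0.   ] iou 0.949 tool dxz [-90.7  10.4]
yellow_jar 0.62 [237. 263.] [664.424 -47.656   0.   ] iou 0.965 tool dxz [109.7 -21.4]
```

The best "black_vial" hit is really the red jar in the tray, so check the other candidates.

Run:
```python
from fit import *
s=arm.read_state(); c=cal('wrist'); im=save('wrist','w12.png')
for o in ('black_vial','red_jar'):
  for r in arm.masks_of('wrist',o)[:4]:
    p,i=fit('wrist',o,np.array(r['pixels']),ray('wrist',r['location'],35,c)[:2],c); print(o,round(r['p'],2),np.round(r['location']),p.round(1),round(i,3))
print(s['position'])
```

```text
black_vial 0.96 [254. 177.] [ 643.1 -158.8    0. ] 0.967
red_jar 0.94 [392. 142.] [ 494.3 -199.3    0. ] 0.982
[ 643.28405045 -157.68692     199.68118277]
```

View pics/w12.png

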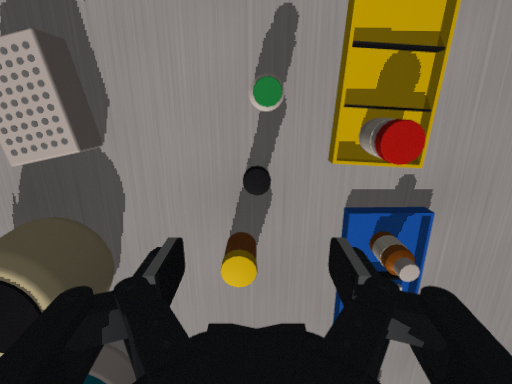

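The vial is at (643.1,-158.8). The red jar stands upright in its pocket and the amber bottle upright in the blue tray. Pick the vial.

```bash
python3 -m creep '[{"delta_pos":[-1.2,10,0.1],"rot":[0,0,0],"jaw":75},{"delta_pos":[0,30,0],"rot":[0,0,0],"jaw":75},{"delta_pos":[0,35,0],"rot":[0,0,0],"jaw":75},{"delta_pos":[0,30,0],"rot":[0,0,0],"jaw":75},{"delta_pos":[0,25,0],"rot":[0,0,0],"jaw":70},{"delta_pos":[0,20,0],"rot":[0,0,0],"jaw":70},{"delta_pos":[0,15,0],"rot":[0,0,0],"jaw":70},{"delta_pos":[0,12,0],"rot":[0,0,0],"jaw":70},{"delta_pos":[0,8,0],"rot":[0,0,0],"jaw":70},{"delta_pos":[0,0,0],"rot":[0,0,0],"jaw":60}]'
python3 -m creep '[{"delta_pos":[0,0,0],"rot":[0,0,0],"jaw":48},{"delta_pos":[0,0,0],"rot":[0,0,0],"jaw":38},{"delta_pos":[0,0,0],"rot":[0,0,0],"jaw":30},{"delta_pos":[0,0,0],"rot":[0,0,0],"jaw":24},{"delta_pos":[0,0,0],"rot":[0,0,0],"jaw":18},{"delta_pos":[0,0,0],"rot":[0,0,0],"jaw":18},{"delta_pos":[0,0,0],"rot":[0,0,0],"jaw":18},{"delta_pos":[0,0,0],"rot":[0,0,0],"jaw":18},{"delta_pos":[0,0,0],"rot":[0,0,0],"jaw":18},{"delta_pos":[0,0,0],"rot":[0,0,0],"jaw":18}]'
```

```text
clock: 31.4
position: [642.7, -158.4, 11.9]
ee_rot: [-0.499, -0.499, 0.501, 0.501]
contact_force: [0.4, -0.4, -0.4]
gripper_width: 60.6
clock: 32.23
position: [644.9, -158.5, 15.6]
ee_rot: [0.501, 0.501, -0.5, -0.499]
contact_force: [-0.9, 0.8, 6.5]
gripper_width: 26.9
```

```bash
python3 -m creep '[{"delta_pos":[0,-3,0],"rot":[0,0,0],"jaw":18},{"delta_pos":[0,-10,0],"rot":[0,0,0],"jaw":18},{"delta_pos":[0,-18,0],"rot":[0,0,0],"jaw":18},{"delta_pos":[0,-24,0],"rot":[0,0,0],"jaw":18},{"delta_pos":[0,-20,0],"rot":[0,0,0],"jaw":18},{"delta_pos":[0,-12,0],"rot":[0,0,0],"jaw":18},{"delta_pos":[0,-3,4],"rot":[0,0,0],"jaw":18},{"delta_pos":[-8,0,12],"rot":[0,0,0],"jaw":18},{"delta_pos":[-14,0,20],"rot":[0,0,0],"jaw":18},{"delta_pos":[-18,0,24],"rot":[0,0,0],"jaw":18}]'
python3 -m creep '[{"delta_pos":[-20,0,26],"rot":[0,0,0],"jaw":18},{"delta_pos":[-18,0,26],"rot":[0,0,0],"jaw":18},{"delta_pos":[-14,0,20],"rot":[0,0,0],"jaw":18},{"delta_pos":[-10,0,13],"rot":[0,0,0],"jaw":18},{"delta_pos":[-5,0,6],"rot":[0,0,0],"jaw":18},{"delta_pos":[-1,0,2],"rot":[0,0,0],"jaw":18},{"delta_pos":[0,0,0],"rot":[0,0,0],"jaw":18},{"delta_pos":[0,0,0],"rot":[0,0,0],"jaw":18},{"delta_pos":[0,0,0],"rot":[0,0,0],"jaw":18},{"delta_pos":[0,0,0],"rot":[0,0,0],"jaw":18}]'
python3 -c "
from h import *
s=arm.read_state(); print(s['position'].round(1),s['contact_force'].round(1),s['wrist_torque'].round(2),s['gripper_width'])"
```

```text
clock: 33.07
position: [583.0, -197.8, 102.7]
ee_rot: [-0.499, -0.5, 0.501, 0.5]
contact_force: [-0.3, -0.6, -0.6]
gripper_width: 26.7
clock: 33.9
position: [491.9, -265.9, 104.0]
ee_rot: [0.5, 0.5, -0.5, -0.5]
contact_force: [-0.3, -0.5, -1.2]
gripper_width: 26.5
[ 491.9 -265.9  104. ] [-0.3 -0.5 -1.2] [-0.02 -0.    0.03] 26.46932200356554
```

Lower from 104 towards 19.6.

```bash
python3 -m creep '[{"delta_pos":[0,8,0],"rot":[0,0,0],"jaw":18},{"delta_pos":[0,15,0],"rot":[0,0,0],"jaw":18},{"delta_pos":[0,20,0],"rot":[0,0,0],"jaw":18},{"delta_pos":[0,18,0],"rot":[0,0,0],"jaw":18},{"delta_pos":[0,10,0],"rot":[0,0,0],"jaw":18},{"delta_pos":[0,6,0],"rot":[0,0,0],"jaw":18},{"delta_pos":[0,4,0],"rot":[0,0,0],"jaw":18},{"delta_pos":[0,1,0],"rot":[0,0,0],"jaw":18},{"delta_pos":[0,0,0],"rot":[0,0,0],"jaw":18},{"delta_pos":[0,0,0],"rot":[0,0,0],"jaw":18}]'
python3 -m creep '[{"delta_pos":[0,0.5,0],"rot":[0,0,0],"jaw":18},{"delta_pos":[0,0,0],"rot":[0,0,0],"jaw":18},{"delta_pos":[0,0.5,0],"rot":[0,0,0],"jaw":18},{"delta_pos":[0,0,0],"rot":[0,0,0],"jaw":18},{"delta_pos":[0,0.5,0],"rot":[0,0,0],"jaw":18},{"delta_pos":[0,0,0],"rot":[0,0,0],"jaw":18},{"delta_pos":[0,0,0],"rot":[0,0,0],"jaw":18},{"delta_pos":[0,0,0],"rot":[0,0,0],"jaw":18},{"delta_pos":[0,0,0],"rot":[0,0,0],"jaw":18},{"delta_pos":[0,0,0],"rot":[0,0,0],"jaw":18}]'
```

```text
clock: 34.73
position: [491.7, -266.6, 22.9]
ee_rot: [0.5, 0.5, -0.5, -0.499]
contact_force: [-0.9, 0.5, -0.2]
gripper_width: 27.0
clock: 35.57
position: [491.0, -266.4, 20.6]
ee_rot: [-0.5, -0.5, 0.5, 0.5]
contact_force: [0.5, 0.8, 0.6]
gripper_width: 27.2
```

```bash
python3 -m creep '[{"delta_pos":[0,0.5,0],"rot":[0,0,0],"jaw":18},{"delta_pos":[0,0,0],"rot":[0,0,0],"jaw":18},{"delta_pos":[0,0,0],"rot":[0,0,0],"jaw":18},{"delta_pos":[0,0.4,0],"rot":[0,0,0],"jaw":18},{"delta_pos":[0,0,0],"rot":[0,0,0],"jaw":18},{"delta_pos":[0,0,0],"rot":[0,0,0],"jaw":18},{"delta_pos":[0,0,0],"rot":[0,0,0],"jaw":18},{"delta_pos":[0,0,0],"rot":[0,0,0],"jaw":18},{"delta_pos":[0,0,0],"rot":[0,0,0],"jaw":18},{"delta_pos":[0,0,0],"rot":[0,0,0],"jaw":18}]'
```

```text
clock: 36.4
position: [491.0, -266.4, 19.7]
ee_rot: [-0.5, -0.5, 0.5, 0.5]
contact_force: [0.6, 0.3, 0.4]
gripper_width: 26.6
```

```bash
python3 -m creep '[{"delta_pos":[0,0.5,0],"rot":[0,0,0],"jaw":18},{"delta_pos":[0,0,0],"rot":[0,0,0],"jaw":18},{"delta_pos":[0,0,0],"rot":[0,0,0],"jaw":18},{"delta_pos":[0,0.3,0],"rot":[0,0,0],"jaw":18},{"delta_pos":[0,0,0],"rot":[0,0,0],"jaw":18},{"delta_pos":[0,0,0],"rot":[0,0,0],"jaw":18},{"delta_pos":[0,0,0],"rot":[0,0,0],"jaw":18},{"delta_pos":[0,0,0],"rot":[0,0,0],"jaw":18},{"delta_pos":[0,0,0],"rot":[0,0,0],"jaw":18},{"delta_pos":[0,0,0],"rot":[0,0,0],"jaw":18}]'
```

```text
clock: 37.23
position: [491.1, -266.5, 19.6]
ee_rot: [0.5, 0.5, -0.5, -0.5]
contact_force: [-2.2, 1.5, 5.7]
gripper_width: 26.7
```

```bash
python3 -m creep '[{"delta_pos":[0,0,0],"rot":[0,0,0],"jaw":34},{"delta_pos":[0,0,0],"rot":[0,0,0],"jaw":44},{"delta_pos":[0,0,0],"rot":[0,0,0],"jaw":44},{"delta_pos":[0,0,0],"rot":[0,0,0],"jaw":44},{"delta_pos":[0,-5,0],"rot":[0,0,0],"jaw":44},{"delta_pos":[0,-15,0],"rot":[0,0,0],"jaw":44},{"delta_pos":[0,-30,0],"rot":[0,0,0],"jaw":44},{"delta_pos":[0,-40,0],"rot":[0,0,0],"jaw":75},{"delta_pos":[0,-40,0],"rot":[0,0,0],"jaw":75},{"delta_pos":[0,-40,0],"rot":[0,0,0],"jaw":75}]'
python3 -m creep '[{"delta_pos":[1,-10,-8],"rot":[0,0,0],"jaw":75},{"delta_pos":[2,0,-18],"rot":[0,0,0],"jaw":75},{"delta_pos":[3,0,-26],"rot":[0,0,0],"jaw":75},{"delta_pos":[4,0,-28],"rot":[0,0,0],"jaw":75},{"delta_pos":[4,0,-26],"rot":[0,0,0],"jaw":75},{"delta_pos":[3,0,-20],"rot":[0,0,0],"jaw":75},{"delta_pos":[1,0,-10],"rot":[0,0,0],"jaw":75},{"delta_pos":[0,0,-5],"rot":[0,0,0],"jaw":75},{"delta_pos":[0,0,0],"rot":[0,0,0],"jaw":75},{"delta_pos":[0,0,0],"rot":[0,0,0],"jaw":75}]'
python3 w.py w13.png green_bottle black_vial red_jar
```

```text
clock: 38.07
position: [490.5, -266.3, 190.9]
ee_rot: [-0.5, -0.5, 0.5, 0.5]
contact_force: [-0.6, -0.7, -0.5]
gripper_width: 74.6
clock: 38.9
position: [631.4, -248.5, 198.8]
ee_rot: [-0.5, -0.5, 0.5, 0.5]
contact_force: [-0.4, 0.8, -0.2]
gripper_width: 74.7
[ 631.4 -248.5  198.8] [-0.4  0.8 -0.2] 74.7 [-0.14  0.5   0.11 -0.   -1.18  0.14]
[[0.0002, -0.0008, -1.0], [1.0, 0.0002, 0.0002], [0.0002, -1.0, 0.0008]]
green_bottle 0.57 [255. 174.] [ 632.501 -248.184    0.   ] iou 0.888 tool dxz [ 0.2 -1.2]
black_vial 0.61 [386. 162.] [ 489.418 -266.131    0.   ] iou 0.979 tool dxz [-17.7 141.9]
```

Vial upright at (489.4,-266.1). Pick the green bottle.

```bash
python3 -m creep '[{"delta_pos":[0.2,10,-1.2],"rot":[0,0,0],"jaw":75},{"delta_pos":[0,30,0],"rot":[0,0,0],"jaw":75},{"delta_pos":[0,35,0],"rot":[0,0,0],"jaw":75},{"delta_pos":[0,30,0],"rot":[0,0,0],"jaw":75},{"delta_pos":[0,25,0],"rot":[0,0,0],"jaw":75},{"delta_pos":[0,20,0],"rot":[0,0,0],"jaw":75},{"delta_pos":[0,15,0],"rot":[0,0,0],"jaw":75},{"delta_pos":[0,12,0],"rot":[0,0,0],"jaw":75},{"delta_pos":[0,7,0],"rot":[0,0,0],"jaw":75},{"delta_pos":[0,0,0],"rot":[0,0,0],"jaw":70}]'
python3 -m creep '[{"delta_pos":[0,0,0],"rot":[0,0,0],"jaw":60},{"delta_pos":[0,0,0],"rot":[0,0,0],"jaw":45},{"delta_pos":[0,0,0],"rot":[0,0,0],"jaw":38},{"delta_pos":[0,0,0],"rot":[0,0,0],"jaw":30},{"delta_pos":[0,0,0],"rot":[0,0,0],"jaw":25},{"delta_pos":[0,0,0],"rot":[0,0,0],"jaw":25},{"delta_pos":[0,0,0],"rot":[0,0,0],"jaw":25},{"delta_pos":[0,0,0],"rot":[0,0,0],"jaw":25},{"delta_pos":[0,0,0],"rot":[0,0,0],"jaw":25},{"delta_pos":[0,0,0],"rot":[0,0,0],"jaw":25}]'
```

```text
clock: 39.93
position: [632.0, -248.0, 13.0]
ee_rot: [-0.499, -0.499, 0.501, 0.501]
contact_force: [-0.1, 0.3, -0.3]
gripper_width: 70.3
clock: 40.77
position: [634.2, -248.5, 16.6]
ee_rot: [0.501, 0.501, -0.5, -0.499]
contact_force: [0.0, -0.4, 6.1]
gripper_width: 34.8
```

```bash
python3 -m creep '[{"delta_pos":[0,-3,0],"rot":[0,0,0],"jaw":25},{"delta_pos":[0,-10,0],"rot":[0,0,0],"jaw":25},{"delta_pos":[0,-18,0],"rot":[0,0,0],"jaw":25},{"delta_pos":[0,-24,0],"rot":[0,0,0],"jaw":25},{"delta_pos":[0,-20,0],"rot":[0,0,0],"jaw":25},{"delta_pos":[0,-12,0],"rot":[0,0,0],"jaw":25},{"delta_pos":[-2,-3,4],"rot":[0,0,0],"jaw":25},{"delta_pos":[-8,0,12],"rot":[0,0,0],"jaw":25},{"delta_pos":[-12,0,18],"rot":[0,0,0],"jaw":25},{"delta_pos":[-14,0,24],"rot":[0,0,0],"jaw":25}]'
python3 -m creep '[{"delta_pos":[-14,0,24],"rot":[0,0,0],"jaw":25},{"delta_pos":[-12,0,24],"rot":[0,0,0],"jaw":25},{"delta_pos":[-10,0,19],"rot":[0,0,0],"jaw":25},{"delta_pos":[-6,0,12],"rot":[0,0,0],"jaw":25},{"delta_pos":[-3,0,6],"rot":[0,0,0],"jaw":25},{"delta_pos":[-1,0,2],"rot":[0,0,0],"jaw":25},{"delta_pos":[0,0,0],"rot":[0,0,0],"jaw":25},{"delta_pos":[0,0,0],"rot":[0,0,0],"jaw":25},{"delta_pos":[0,0,0],"rot":[0,0,0],"jaw":25},{"delta_pos":[0,0,0],"rot":[0,0,0],"jaw":25}]'
python3 -m creep '[{"delta_pos":[0,8,0],"rot":[0,0,0],"jaw":25},{"delta_pos":[0,15,0],"rot":[0,0,0],"jaw":25},{"delta_pos":[0,15,0],"rot":[0,0,0],"jaw":25},{"delta_pos":[0,10,0],"rot":[0,0,0],"jaw":25},{"delta_pos":[0,5,0],"rot":[0,0,0],"jaw":25},{"delta_pos":[0,0,0],"rot":[0,0,0],"jaw":25},{"delta_pos":[0,0,0],"rot":[0,0,0],"jaw":25},{"delta_pos":[0,0,0],"rot":[0,0,0],"jaw":25},{"delta_pos":[0,0,0],"rot":[0,0,0],"jaw":25},{"delta_pos":[0,0,0],"rot":[0,0,0],"jaw":25}]'
```

```text
clock: 41.6
position: [573.4, -284.1, 102.8]
ee_rot: [-0.499, -0.5, 0.501, 0.501]
contact_force: [0.7, -0.8, -0.3]
gripper_width: 34.8
clock: 42.43
position: [489.0, -329.8, 104.7]
ee_rot: [0.5, 0.5, -0.5, -0.5]
contact_force: [0.5, -0.4, -1.1]
gripper_width: 35.1
clock: 43.27
position: [488.6, -330.4, 52.7]
ee_rot: [0.501, 0.5, -0.5, -0.5]
contact_force: [-0.0, -0.3, -1.1]
gripper_width: 35.0
```

Position (488.6,-330.4) is correct. Lower from 52.7 towards 20.6.

```bash
python3 -m creep '[{"delta_pos":[0,8,0],"rot":[0,0,0],"jaw":25},{"delta_pos":[0,10,0],"rot":[0,0,0],"jaw":25},{"delta_pos":[0,6,0],"rot":[0,0,0],"jaw":25},{"delta_pos":[0,4,0],"rot":[0,0,0],"jaw":25},{"delta_pos":[0,2,0],"rot":[0,0,0],"jaw":25},{"delta_pos":[0,1,0],"rot":[0,0,0],"jaw":25},{"delta_pos":[0,0.5,0],"rot":[0,0,0],"jaw":25},{"delta_pos":[0,0,0],"rot":[0,0,0],"jaw":25},{"delta_pos":[0,0,0],"rot":[0,0,0],"jaw":25},{"delta_pos":[0,0,0],"rot":[0,0,0],"jaw":25}]'
```

```text
clock: 44.1
position: [488.6, -330.4, 20.5]
ee_rot: [0.5, 0.5, -0.5, -0.5]
contact_force: [0.1, 1.2, -0.6]
gripper_width: 34.9
```

```bash
python3 -m creep '[{"delta_pos":[0,0.4,0],"rot":[0,0,0],"jaw":25},{"delta_pos":[0,0,0],"rot":[0,0,0],"jaw":25},{"delta_pos":[0,0.4,0],"rot":[0,0,0],"jaw":25},{"delta_pos":[0,0,0],"rot":[0,0,0],"jaw":25},{"delta_pos":[0,0,0],"rot":[0,0,0],"jaw":25},{"delta_pos":[0,0,0],"rot":[0,0,0],"jaw":25},{"delta_pos":[0,0,0],"rot":[0,0,0],"jaw":25},{"delta_pos":[0,0,0],"rot":[0,0,0],"jaw":25},{"delta_pos":[0,0,0],"rot":[0,0,0],"jaw":25},{"delta_pos":[0,0,0],"rot":[0,0,0],"jaw":25}]'
```

```text
clock: 44.93
position: [488.7, -330.4, 20.5]
ee_rot: [0.5, 0.5, -0.5, -0.499]
contact_force: [-0.5, 1.9, 4.7]
gripper_width: 35.1
```

Contact. Release, rise, back away towards the bench's open side, and look.

```bash
python3 -m creep '[{"delta_pos":[0,0,0],"rot":[0,0,0],"jaw":42},{"delta_pos":[0,0,0],"rot":[0,0,0],"jaw":52},{"delta_pos":[0,0,0],"rot":[0,0,0],"jaw":52},{"delta_pos":[0,0,0],"rot":[0,0,0],"jaw":52},{"delta_pos":[0,-5,0],"rot":[0,0,0],"jaw":52},{"delta_pos":[0,-15,0],"rot":[0,0,0],"jaw":52},{"delta_pos":[0,-30,0],"rot":[0,0,0],"jaw":52},{"delta_pos":[0,-40,0],"rot":[0,0,0],"jaw":52},{"delta_pos":[0,-40,0],"rot":[0,0,0],"jaw":52},{"delta_pos":[0,-40,0],"rot":[0,0,0],"jaw":52}]'
python3 -m creep '[{"delta_pos":[-5,-20,0],"rot":[0,0,0],"jaw":52},{"delta_pos":[-15,-20,0],"rot":[0,0,0],"jaw":52},{"delta_pos":[-30,-20,0],"rot":[0,0,0],"jaw":52},{"delta_pos":[-30,0,0],"rot":[0,0,0],"jaw":52},{"delta_pos":[-30,0,0],"rot":[0,0,0],"jaw":52},{"delta_pos":[-30,0,0],"rot":[0,0,0],"jaw":52},{"delta_pos":[-30,0,0],"rot":[0,0,0],"jaw":52},{"delta_pos":[-15,0,0],"rot":[0,0,0],"jaw":52},{"delta_pos":[-5,0,0],"rot":[0,0,0],"jaw":52},{"delta_pos":[0,0,0],"rot":[0,0,0],"jaw":52}]'
python3 - <<'E'
from fit import *
t=save('top','top1.png'); s=save('scene','scene1.png')
M['rack_plate']=[[box(76,56,4,12)],[box(30,14,12,48)]]
for o in ['red_jar','green_bottle','black_vial','amber_bottle','blue_bottle','yellow_jar','rack_plate']:
    for k in M[o] if o in('red_jar','green_bottle','black_vial','amber_bottle') else []:
        for X in k: X[:,2]+=4
    for n in('top','scene'):
        c=cal(n)
        for r in [r for r in arm.masks_of(n,o) if r['p']>.4][:1]:
            p,i=fit(n,o,np.array(r['pixels']),ray(n,r['location'],35,c)[:2],c); print(o,n,round(r['p'],2),p.round(2),round(i,2))
def crop(a,y0,y1,x0,x1): return cv2.resize(a[y0:y1,x0:x1,::-1],(780,290),interpolation=cv2.INTER_CUBIC)
cv2.imwrite('pics/end.png',np.vstack([crop(t,130,280,130,460),crop(s,130,250,100,380)]))
print(arm.read_state()['position'].round(1),arm.read_state()['contact_force'].round(1))
E
```

```text
clock: 45.77
position: [487.7, -330.1, 191.6]
ee_rot: [-0.5, -0.5, 0.5, 0.5]
contact_force: [0.1, -0.2, -1.1]
gripper_width: 52.1
clock: 46.6
position: [487.7, -521.1, 248.7]
ee_rot: [-0.5, -0.5, 0.5, 0.501]
contact_force: [-0.0, 0.1, -0.6]
gripper_width: 51.8
red_jar top 0.85 [ 495.03 -200.63    0.  ] 0.95
red_jar scene 0.83 [ 497.97 -197.48    0.  ] 0.95
green_bottle top 0.59 [ 486.89 -330.42    0.  ] 0.91
green_bottle scene 0.72 [ 492.37 -327.07    0.  ] 0.93
black_vial top 0.71 [ 491.05 -268.32    0.  ] 0.93
black_vial scene 0.63 [ 494.95 -263.23    0.  ] 0.94
amber_bottle top 0.7 [467.43 -54.     0.  ] 0.85
amber_bottle scene 0.58 [471.71 -50.44   0.  ] 0.95
blue_bottle top 0.87 [639.74 239.64   0.  ] 0.95
blue_bottle scene 0.8 [644.35 241.68   0.  ] 0.94
yellow_jar top 0.86 [663.51 -48.85   0.  ] 0.95
yellow_jar scene 0.77 [667.28 -44.53   0.  ] 0.96
rack_plate top 0.77 [468.88  42.68   6.26] 0.93
rack_plate scene 0.97 [4.7325e+02 4.7250e+01 9.0000e-02] 0.9
[ 488.2 -520.2  249.5] [-0.1 -0.4  0.7]
```

View pics/end.png

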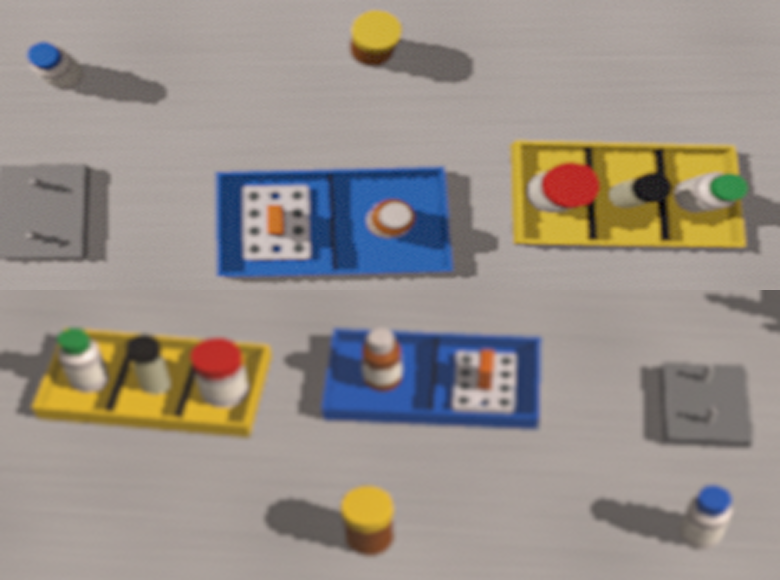

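Both views show all five items upright, one per pocket. The blue bottle and yellow jar have not moved, and the arm is clear. Handing in.

```bash
python3 -c "
from bench import arm
print(arm.job_done())"
```

```text
the job is handed in; nothing more can be done
None
```

Both kits are made up and the job was handed in at about 47 s of the 144 s allowed. No verdict was reported.

- **Blue tray:** The rack plate was lifted straight up off its pins and carried level to one pocket. The amber bottle is in the other.
- **Yellow tray:** The red jar, black vial and green bottle are in the three pockets, one each. For every item I lowered until the wrist force showed floor contact, then opened the fingers.

**Last checks:**
- The top and scene pictures show all five items upright in their own pockets. The arm was clear of everything, at z about 249 mm.
- The upright-model fits overlapped the masks at 0.85–0.96. Estimated positions lie within about 5 mm of pocket centre.
- The blue bottle and yellow jar were found within about 2 mm of their starting positions.

**What disagreed:**
- The top and scene cameras differ by about 3–6 mm throughout, a constant calibration offset. The wrist camera sat close to the top one.
- The rack plate's yaw came out differently in the two final fits (about 0 from the top view, 0.09 rad from the scene view). Yaw is not judged.
- The detector once reported the red jar as the vial. I caught this in the picture before moving.
- While the plate came up off the pins, the wrist read a sideways force of about 4.6 N. It vanished after a 0.8 mm shift.

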